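Put the glass samples away and hold the hatch pin back

TASK

Put the glass samples away in the tray: stack the two loose rectangular samples squarely, edges flush, on the one already lying in the tray, so that all three make one neat pile. Then pull the spring pin's knob on the back rail all the way up and hold it there, clear of the holes, until the closer has run the hatch fully shut over the tray; finish still holding the knob fully up and do not let go, because I shall slide the hatch back for the next lot. Leave all the other hardware where it lies.

Things in the scene. Friction and masses are not known exactly. Their poses are not given: they have to be found in the camera images.
- sample_a_mid (a point): rectangular glass sample, 60 x 90 x 10 mm, 0.1 to 0.2 kg; the point is its centre, 5 mm above its underside; its x axis runs along the 60 mm side, y along the 90 mm side, z up. Loose, flat on the counter to the left of the unit.
- sample_b_mid (a point): rectangular glass sample, 60 x 90 x 10 mm, 0.1 to 0.2 kg; the point is its centre, 5 mm above its underside; its x axis runs along the 60 mm side, y along the 90 mm side, z up. Loose, flat on the counter to the left of the unit (same as the other; either may go on first).
- sample_tray_mid (a point): rectangular glass sample, 60 x 90 x 10 mm, 0.1 to 0.2 kg; the point is its centre, 5 mm above its underside; its x axis runs along the 60 mm side, y along the 90 mm side, z up. Loose, flat in the sample bay of the tray; the pile is built on it, each sample 10 mm above the last. It lies within about 0.1 rad of square to the unit, its 60 mm side across the unit's x.
- sample_a: the first loose sample's body; origin under its centre, 5 mm below its centre point
- sample_b: the second loose sample's body; origin under its centre, 5 mm below its centre point
- sample_tray: the tray sample's body; origin under its centre, 5 mm below its centre point
- console: the fixed ash counter unit, 250 mm along x by 350 along y, 66 high; origin under its centre, x away from the robot, y to the left (turned by its yaw). Tray in its left half; the open hatch rests on its right half; the pin's bracket stands on its back rail between the two, pin axis at x +88, y 0 mm
- tray_bay (a point): centre of the floor of the sample bay of the tray, 10 mm above the counter, axes as the unit's. The bay is 140 mm along x by 120 mm along y; its walls rise 42 mm above its floor (24 mm at the divider to the narrow stops bay on the robot's side)
- hatch (a joint): sliding hardwood hatch: 0 m = open, held by the pin; 0.135 m = fully shut over the tray. With the pin clear, a built-in closer (3 to 4 N) runs it shut, to the left, in about 2 s. Its back edge bar has four holes 45 mm apart; a pin let down early bears on the bar or drops into a hole and stops it. Its underside is 42 mm above the tray floor, its top flat
- index_pin (a joint): the spring pin (index plunger), travel straight up: 0 m = seated 8 mm deep in the hole, 0.016 m = fully back against its stop. It leaves the hole at 0.008 m. Its spring pulls it down with 6 N seated, 10 N fully back; it does not stay up by itself
- knob (a point): centre of the pin's round black pull knob, 28 mm across, 24 mm high, axis upright; it rises with the pin; gripped from above in any direction. Seated, its centre is 113 mm above the counter, its underside 24 mm above the bracket; below it stands a barrel 25 mm across, top 6 mm under the knob
- sash_stop0: bystander: small steel sash stop, 24 x 32 x 18 mm, lying in the narrow bay of the tray on the robot's side (nearest the hatch); origin under its centre
- sash_stop1: bystander: small steel sash stop, 24 x 32 x 18 mm, lying in the narrow bay of the tray on the robot's side (the middle one); origin under its centre
- sash_stop2: bystander: small steel sash stop, 24 x 32 x 18 mm, lying in the narrow bay of the tray on the robot's side (farthest from the hatch); origin under its centre
- suction_lifter: bystander: single-cup suction lifter, cup 116 mm across, handle 77 mm high, on the counter to the right of the unit; origin under its centre
- fanlight_catch: bystander: small fanlight catch, 22 x 60 mm with a knob 31 mm high, lying between the two loose samples; origin under its centre
- roller_wheels: bystander: sash roller, a steel channel 80 x 24 x 26 mm with two wheels, on the counter to the left; origin under its centre
- glass_coaster: bystander: round glass coaster, 80 mm across, 6 mm thick, on the counter to the right of the unit; origin under its centre. Not part of the pile
Things that resemble listed ones, but are neither listed nor needed, are in the scene too. What is shaped like the sample_b but black or red is not meant.

How it is judged (in metres and radians):
On the way, in this order (a step that is already met when the one before it is completed fails the run):
1. all three glass samples stand in one square pile in the tray, let go, with the hatch still open (horizontal distance between each of sample_a_mid, sample_b_mid and sample_tray_mid below 0.007 m and angle between the x axis of sample_tray_mid and the x axis of sample_a_mid, either way round below 0.12 rad and angle between each of sample_a_mid, sample_b_mid's own z axis and vertical below 0.08 rad and linear speed of each of sample_a, sample_b below 0.02 m/s and angle between the x axis of sample_tray_mid and the x axis of sample_b_mid, either way round below 0.12 rad and ((z of sample_a_mid in the frame of sample_tray_mid between 0.0085 and 0.0115 m and z of sample_b_mid in the frame of sample_tray_mid between 0.017 and 0.0225 m) or (z of sample_b_mid in the frame of sample_tray_mid between 0.0085 and 0.0115 m and z of sample_a_mid in the frame of sample_tray_mid between 0.017 and 0.0225 m)) and angle between sample_tray_mid's own z axis and vertical below 0.05 rad and horizontal distance between sample_tray_mid and tray_bay below 0.035 m and height (world z) of sample_tray_mid below 0.02 m and contact force between the fingers and sample_tray below 0.1 N and contact force between the fingers and sample_a below 0.1 N and contact force between the fingers and sample_b below 0.1 N and value of joint hatch below 0.006 m), for 0.3 s.
2. the spring pin is gripped and pulled fully back (value of joint index_pin above 0.0135 m and contact force between the fingers and index_pin above 1 N), for 0.2 s.
At the end, for the whole second after the job is handed in: Knob gripped, pin at least 13.5 of its 16 mm back; hatch shut within 4 mm; the two samples lie flat and still on the tray sample, centred within 7 mm, turned under 0.12 rad, not touched; the tray sample flat on the bay floor within 35 mm of its centre (all of step 2 and horizontal distance between each of sample_a_mid, sample_b_mid and sample_tray_mid below 0.007 m and angle between the x axis of sample_tray_mid and the x axis of sample_a_mid, either way round below 0.12 rad and angle between each of sample_a_mid, sample_b_mid's own z axis and vertical below 0.08 rad and linear speed of each of sample_a, sample_b below 0.02 m/s and angle between the x axis of sample_tray_mid and the x axis of sample_b_mid, either way round below 0.12 rad and ((z of sample_a_mid in the frame of sample_tray_mid between 0.0085 and 0.0115 m and z of sample_b_mid in the frame of sample_tray_mid between 0.017 and 0.0225 m) or (z of sample_b_mid in the frame of sample_tray_mid between 0.0085 and 0.0115 m and z of sample_a_mid in the frame of sample_tray_mid between 0.017 and 0.0225 m)) and angle between sample_tray_mid's own z axis and vertical below 0.05 rad and horizontal distance between sample_tray_mid and tray_bay below 0.035 m and height (world z) of sample_tray_mid below 0.02 m and contact force between the fingers and sample_tray below 0.1 N and contact force between the fingers and sample_a below 0.1 N and contact force between the fingers and sample_b below 0.1 N and value of joint hatch above 0.131 m); the arm keeps its last pose, push and grip.
It fails at once if another piece of hardware is shifted by more than 20 mm (distance of any of sash_stop0, sash_stop1, sash_stop2, suction_lifter, fanlight_catch, roller_wheels, glass_coaster from where it was at the start of the episode above 0.02 m).
It also fails if it takes over 61 s, if anything falls off the work surface, if the arm or the gripper's body presses on something with over 40 N, if the wrist force passes 120 N, or if a joint passes its speed limit or range.

ROBOT

A 7-joint arm with a two-finger parallel gripper is mounted at the origin on the work surface. World frame = base frame: x ahead of the robot, y to its left, z up, the work surface at z = 0. Lengths are in mm, angles in degrees, forces in N, time in s.
With the tool pointing down it reaches from about 425 to 950 mm from the base axis. Payload 16.7 kg.
Tool frame: the origin (TCP) lies at the very end of the fingers, on their centre line; the grasp point (between the pads) lies 19 mm behind it (hold_point_z is the distance from the TCP to the grasp point, in mm); z points along the fingers, y is the direction in which the jaws open and shut (so a half turn about z gives the same grasp; the last joint's range is limited). The gripper opens to 94 mm and grips with 3 to 60 N. Pads are 16 mm wide; open, the fingers measure 119 mm over their backs; the gripper's body (75 mm by 177 mm) begins 78 mm behind the grasp point.
Start: joints at [-80.873, 24.414, 4.234, 92.017, -1.954, 63.644, -3.845], TCP at [205.147, 643.031, 205.467] pointing down, gripper open.
Joint ranges: [-163.25, 163.25], [-28.42, 122.38], [-70.27, 78.77], [12.13, 141.07], [-58.53, 238.53], [9.26, 117.41], [-156.51, 156.51]. Speed limits (degrees/s): [108.29, 108.29, 136.94, 136.94, 172.46, 172.46, 172.46].

INTERFACE

Orientations are given as [roll, pitch, yaw] about the fixed x, y, z axes, in that order (R = Rz(yaw) Ry(pitch) Rx(roll)).
In Python, from workcell import * gives the robot as it stands. The module is installed in compiled form; this text tells all that it offers.
- The arm moves only by the tool step_arm, never from a script. Its arguments are lists of equal length, an entry for each row: "fingers": the gripper's target within -1 to 1 (fully open at 1, half-way at 0, shut at -1); "offset": the shift along the tool's x, y, z in mm, a list of three; "twist": the turn, a rotation vector about the tool's x, y, z in degrees, a list of three. In form: {"fingers": [fingers, ...], "offset": [[dx, dy, dz], ...], "twist": [[ax, ay, az], ...]}. A call has 1 to 5 rows; each row shifts and turns the commanded pose from where the row before left it, along the tool's axes as they then stand; what a row does not reach is not made up. A row lasts 1/10 s, in which the tool goes at most 50 mm and 8.59 degrees, less where a joint would pass 70% of its speed; a pose out of reach is approached as far as the arm can. A call is refused whole if a number of a shift passes 50 or a number of a turn 8.59, either way. A call with a gripper value outside its range is refused whole. The fingers move at their own pace and stop on an object; the grip force is fixed at half the most. Time passes only in rows, so rows that do not move let the fingers close. It gives the time, the measured TCP pose, the force and the opening at its end, in the units of the state.
- get_obs(): the state, without advancing time (a new reading comes with each control period).
- read_camera(name): name is "scene" or "top" or "wrist"; returns a dict with "img" (480x640x3 uint8, red, green, blue), "fx", "fy", "cx", "cy" (pixels), "world_to_cam" (4x4, takes a point from world to camera coordinates). Camera axes: x right, y down, z forward; pixel columns grow to the right and rows downward; lengths in mm; the calibration is good to about 2 mm. A picture is of the moment at which its call begins. There is no depth.
- close_job(): hands the job in, once; it reports no verdict.
Trained networks look in a picture, given as the dict that the camera call returned (one of the last four; its "shot" number tells which), for a name from the list of things; names that differ only in an ending like _2 or _b are one class to them, and where a whole thing is asked for, a point or a joint stands for the part that bears it (a point fixed in the world has none). Each returns a list of dicts, best first, with "p" (0 to 1); they miss things now and then, are a little off and sometimes report something else, mostly with a low value. They report only what shows in the picture. A call takes as long as a camera call. They do not tell look-alikes from the thing itself.
- recognise(picture, target): "position" ([x, y, z] in mm, in the coordinates of the camera as it stood for that picture, good to about 4 mm: the middle of the surface that is visible of it).
- silhouettes(picture, target): "region" (480x640 bool, what is visible of it).
The state is a dict: "clock": time; "qpos": joint angles; "dq": joint speeds; "joint_efforts": joint torques, N m; "eef_pos": TCP position; "tool_rot": TCP orientation; "contact_force": force on the tool from outside, world axes, zero at the start; "torque": the same for the moment, N m; "finger_gap": opening from 0.0 (shut) to 1.0 (fully open).
Only numpy, scipy, OpenCV 4.12 (cv2) and the standard library are available. Lean on these libraries where they do the work, as an engineer would, in place of code of your own. Each camera call takes 0.05 s, during which the arm holds its last target.

## Working session

There is one attempt and no reset: what is moved stays moved. The work goes in short steps, Python scripts to look and compute and a tool call to move; the robot and the scene stay as the last step left them, time stands still between calls to the robot, and variables do not carry over. Pictures are saved under pics/ and viewed, and the job is handed in when it is done.

Besides the shell and the picture viewer there is one more tool, called after "Call:" by a JSON object that holds its "method" and its "body", one argument or row to a line. step_arm: Moves the arm, as the interface text tells. Its arguments: {"type":"object","properties":{"fingers":{"type":"array"},"offset":{"type":"array"},"twist":{"type":"array"}},"required":["fingers","offset","twist"]}

```bash
mkdir -p pics; python3 - <<'E'
from workcell import *
import cv2,json
print(get_obs())
for n in ["scene","top","wrist"]:
    p=read_camera(n); cv2.imwrite(f"pics/{n}0.png",p["img"][:,:,::-1]); print(n,p["fx"],p["cx"],p["cy"],p["world_to_cam"].round(3).tolist() if hasattr(p["world_to_cam"],'round') else p["world_to_cam"])
E
```

```text
{'clock': 0.0, 'qpos': array([-80.87223205,  24.44778812,   4.23113866,  92.05309211,
        -1.95257813,  63.64388146,  -3.84523311]), 'dq': array([-0.01107669,  0.05688929, -0.00100709,  0.09529912,  0.04356212,
        0.0072461 , -0.04434726]), 'joint_efforts': array([ 6.05574087e-06, -9.35827088e+01,  3.66644450e+00, -4.54170728e+01,
       -4.88731102e-02,  2.04206613e-02,  1.19838924e-04]), 'eef_pos': array([205.04790993, 642.63068947, 204.79065719]), 'tool_rot': array([-1.79927640e+02,  6.21840462e-03,  1.62304701e+02]), 'contact_force': array([-0.27787702,  0.55658378,  0.42782971]), 'torque': array([0.01909698, 0.00446514, 0.01231193]), 'finger_gap': 0.9993774203353052}
scene 490.33249164286593 316.5989059878488 243.66000886907062 [[0.804, 0.594, -0.019, -362.412], [0.362, -0.515, -0.777, -95.731], [-0.472, 0.618, -0.629, 1403.584], [0.0, 0.0, 0.0, 1.0]]
top 588.2569331319999 317.29818571128277 246.86349678680523 [[0.027, -0.999, 0.02, -22.351], [-0.995, -0.029, -0.1, 475.323], [0.101, -0.017, -0.995, 1370.522], [0.0, 0.0, 0.0, 1.0]]
wrist 373.4203822760478 317.949036225883 246.9912494976178 [[0.304, 0.953, -0.001, -674.38], [0.925, -0.295, 0.239, -24.381], [0.227, -0.074, -0.971, 391.108], [0.0, 0.0, 0.0, 1.0]]
```

View pics/top0.png

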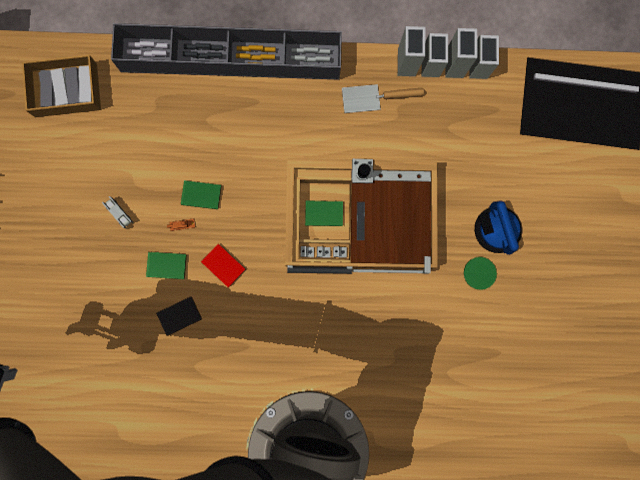

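View pics/scene0.png

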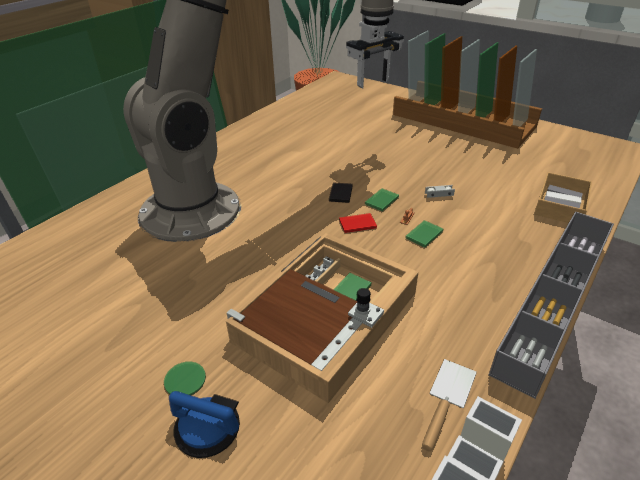

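View pics/wrist0.png

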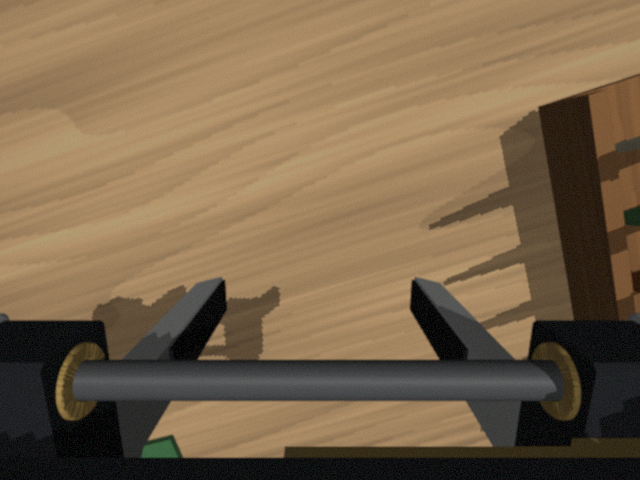

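```bash
cat > h.py <<'E'
from workcell import *
import cv2,numpy as np
np.set_printoptions(suppress=True,precision=2)
def w2p(p,P):
    P=np.atleast_2d(P); c=(p["world_to_cam"][:3,:3]@P.T).T+p["world_to_cam"][:3,3]
    return np.c_[p["fx"]*c[:,0]/c[:,2]+p["cx"],p["fy"]*c[:,1]/c[:,2]+p["cy"]]
def p2w(p,uv,z):
    uv=np.atleast_2d(np.asarray(uv,float)); R=p["world_to_cam"][:3,:3];t=p["world_to_cam"][:3,3]
    d=np.c_[(uv[:,0]-p["cx"])/p["fx"],(uv[:,1]-p["cy"])/p["fy"],np.ones(len(uv))]@R
    o=-R.T@t
    return o+d*((z-o[2])/d[:,2])[:,None]
def c2w(p,x):
    R=p["world_to_cam"][:3,:3];t=p["world_to_cam"][:3,3]; return R.T@(np.asarray(x)-t)
def rect(p,m,z):
    c,_=cv2.findContours(m.astype(np.uint8),cv2.RETR_EXTERNAL,cv2.CHAIN_APPROX_NONE)
    c=max(c,key=cv2.contourArea)[:,0,:]
    w=p2w(p,c,z)[:,:2].astype(np.float32)
    (x,y),(a,b),an=cv2.minAreaRect(w)
    if a>b: a,b=b,a; an+=90   # an: direction of short side
    an=(an+90)%180-90
    return np.array([x,y,a,b,an])
E
python3 - <<'E'
from h import *
pt=read_camera("top"); ps=read_camera("scene")
hsv=cv2.cvtColor(pt["img"],cv2.COLOR_RGB2HSV)
g=((hsv[:,:,0]>45)&(hsv[:,:,0]<85)&(hsv[:,:,1]>90)).astype(np.uint8)
n,l,s,c=cv2.connectedComponentsWithStats(g)
for i in range(1,n):
    if s[i,4]>150: print("green",c[i],s[i,4],rect(pt,l==i,15 if c[i][0]>300 else 8))
for nm in ["sample_a","knob","hatch","index_pin","console","fanlight_catch","sash_stop0"]:
  for p,q in((pt,"top"),(ps,"scene")):
    for d in recognise(p,nm)[:6]:
        w=c2w(p,d["position"]); print(nm,q,d["p"],w,w2p(p,w)[0])
for d in silhouettes(pt,"sample_a")[:6]:
    r=d["region"]; ys,xs=np.nonzero(r); print(d["p"],xs.mean(),ys.mean(),rect(pt,r,8))
big=cv2.resize(pt["img"][150:290,100:460],None,fx=2.2,fy=2.2,interpolation=cv2.INTER_CUBIC); cv2.imwrite("pics/crop1.png",big[:,:,::-1])
E
```

```text
green [200.36 194.47] 907 [596.39 275.8   59.59  89.76  -5.48]
green [323.71 213.18] 914 [558.86 -21.97  58.27  89.07   1.71]
green [165.62 264.98] 946 [423.69 350.14  58.99  89.81  -2.46]
green [479.77 272.77] 820 [ 425.9  -398.92   75.22   75.69   45.78]
sample_a top 0.89 [597.77 273.81   7.92] [201.26 193.8 ]
sample_a top 0.8 [427.16 210.91   9.86] [224.27 265.1 ]
sample_a top 0.7 [424.33 350.25  11.75] [165.24 264.57]
sample_a top 0.64 [306.63 310.83  10.79] [179.49 314.94]
sample_a top 0.22 [ 643.64 -105.67  126.29] [363.59 168.64]
sample_a scene 0.97 [431.9  212.22  14.14] [357.65 221.52]
sample_a scene 0.69 [311.79 297.53  15.08] [338.8  193.01]
sample_a scene 0.65 [603.16 269.67  11.3 ] [424.97 234.03]
sample_a scene 0.64 [553.51 -15.91  26.14] [348.54 284.25]
sample_a scene 0.58 [430.64 342.96   7.77] [381.92 200.98]
sample_a scene 0.25 [ 553.7  -456.22   32.47] [206.33 427.07]
knob top 0.61 [542.08 461.41  27.54] [119.05 213.04]
knob top 0.54 [466.37 -22.46  15.42] [322.75 251.31]
hatch top 0.91 [ 536.58 -177.66   63.95] [391.05 221.16]
hatch scene 0.87 [ 552.52 -183.74   6
[... 585 characters left out ...]
ne 0.72 [467.1  -18.83  25.43] [317.24 270.48]
fanlight_catch scene 0.69 [527.25 306.     9.03] [405.7 218.2]
fanlight_catch scene 0.65 [ 577.5  -159.27   57.76] [319.65 317.62]
sash_stop0 top 0.67 [469.13 -65.91  15.45] [340.98 250.68]
sash_stop0 top 0.61 [463.16   9.69  11.01] [309.22 252.43]
sash_stop0 top 0.16 [ 527.47 -435.11   31.96] [496.96 230.09]
sash_stop0 scene 0.6 [463.99 -16.7   23.34] [316.73 270.13]
sash_stop0 scene 0.49 [468.9   19.36  22.33] [327.28 263.02]
sash_stop0 scene 0.42 [ 652.15 -110.82  120.76] [364.94 296.94]
0.78 179.18023255813952 315.1531007751938 [306.58 312.63  62.97  94.09  27.12]
0.71 223.17991631799163 264.6725941422594 [428.14 213.54  61.77  91.76 -42.64]
```

View pics/crop1.png

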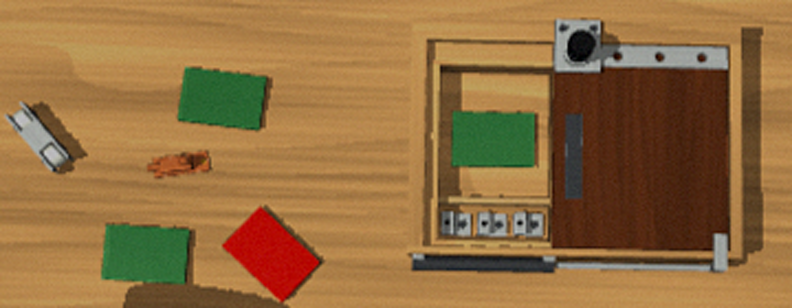

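```bash
cat > plan.py <<'E'
from h import *
import sys
# usage: plan.py x y z yaw nrows
x,y,z,yaw,n=map(float,sys.argv[1:6]); n=int(n)
o=get_obs(); p=o["eef_pos"]; yw=o["tool_rot"][2]
print("now",o["clock"],p,o["tool_rot"],o["contact_force"],o["finger_gap"])
dy=(yaw-yw+180)%360-180
d=np.array([x,y,z])-p
off=[]
for i in range(n):
    a=np.radians(yw+dy*i/n)
    s=d/n
    off.append([round(float(v),1) for v in (s[0]*np.cos(a)+s[1]*np.sin(a), s[0]*np.sin(a)-s[1]*np.cos(a), -s[2])])
print("dyaw",dy,"twist z per row",-dy/n); print(off)
R=cv2.Rodrigues(np.zeros(3))[0]
E
python3 plan.py 424 350 120 87.5 9
```

```text
now 1.0 [205.18 643.02 205.46] [-180.    -0.   162.3] [-0.44  0.02  0.61] 0.998298979355699
dyaw -74.80168673159346 twist z per row 8.311298525732607
[[-33.1, -23.6, 9.5], [-36.1, -18.6, 9.5], [-38.4, -13.2, 9.5], [-39.9, -7.5, 9.5], [-40.6, -1.6, 9.5], [-40.4, 4.3, 9.5], [-39.4, 10.0, 9.5], [-37.5, 15.6, 9.5], [-34.9, 20.9, 9.5]]
```

Call:
{"method": "step_arm", "body": {
  "fingers": [1, 1, 1, 1, 1],
  "offset": [
    [-33, -24, 10],
    [-36, -19, 10],
    [-38, -13, 10],
    [-40, -8, 10],
    [-41, -2, 10]
  ],
  "twist": [
    [0, 0, 8.3],
    [0, 0, 8.3],
    [0, 0, 8.3],
    [0, 0, 8.3],
    [0, 0, 8.3]
  ]
}}

```text
clock: 1.5
eef_pos: [326.5, 477.7, 155.3]
tool_rot: [180.0, -0.0, 120.5]
contact_force: [0.6, 0.8, 0.0]
finger_gap: 1.002
```

Call:
{"method": "step_arm", "body": {
  "fingers": [1, 1, 1, 1, 1],
  "offset": [
    [-40, 4, 9],
    [-39, 10, 9],
    [-38, 16, 9],
    [-35, 21, 9],
    [0, 0, 0]
  ],
  "twist": [
    [0, 0, 8.3],
    [0, 0, 8.3],
    [0, 0, 8.3],
    [0, 0, 8.3],
    [0, 0, 0]
  ]
}}

```text
clock: 2.0
eef_pos: [426.0, 343.9, 118.9]
tool_rot: [180.0, 0.1, 86.9]
contact_force: [-0.3, 0.1, 0.5]
finger_gap: 1.002
```

```bash
python3 - <<'E'
from h import *
p=read_camera("wrist"); cv2.imwrite("pics/w1.png",p["img"][:,:,::-1])
E
python3 plan.py 424 350 60 87.5 3
```

```text
now 2.05 [424.5  346.64 119.24] [179.99   0.06  87.33] [-1.09  0.54  0.32] 0.9972508056479548
dyaw 0.17318243933846134 twist z per row -0.05772747977948711
[[1.1, -0.2, 19.7], [1.1, -0.2, 19.7], [1.1, -0.2, 19.7]]
```

View pics/w1.png

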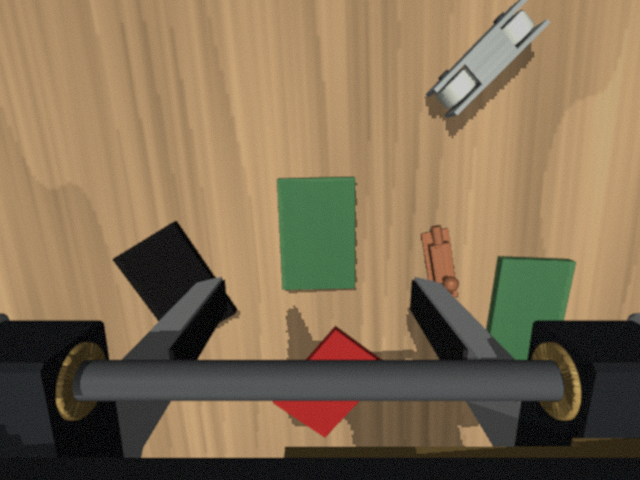

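```bash
cat > wg.py <<'E'
from h import *
import sys
z=float(sys.argv[1]); p=read_camera("wrist")
if len(sys.argv)>2: cv2.imwrite("pics/"+sys.argv[2],p["img"][:,:,::-1])
hsv=cv2.cvtColor(p["img"],cv2.COLOR_RGB2HSV)
g=((hsv[:,:,0]>45)&(hsv[:,:,0]<85)&(hsv[:,:,1]>90)).astype(np.uint8)
n,l,s,c=cv2.connectedComponentsWithStats(g)
for i in range(1,n):
    if s[i,4]>500: print("green",c[i],s[i,4],s[i,:4],rect(p,l==i,z))
o=get_obs(); print(o["clock"],o["eef_pos"],o["tool_rot"])
E
python3 wg.py 9
```

```text
green [319.56 235.84] 7882 [281 181  76 111] [425.37 351.41  59.    89.86  -1.83]
green [527.09 302.36] 5318 [488 262  85  98] [596.59 279.63  61.46  86.84  -5.45]
2.1 [423.53 348.46 119.45] [-180.      0.01   87.55]
```

```bash
python3 plan.py 425 351 3 88 5
```

```text
now 2.1 [423.53 348.46 119.45] [-180.      0.01   87.55] [-0.24  0.1  -0.8 ] 0.9992613191935358
dyaw 0.4481279298370282 twist z per row -0.08962558596740564
[[0.5, 0.3, 23.3], [0.5, 0.3, 23.3], [0.5, 0.3, 23.3], [0.5, 0.3, 23.3], [0.5, 0.3, 23.3]]
```

Call:
{"method": "step_arm", "body": {
  "fingers": [1, 1, 1, 1, 1],
  "offset": [
    [1, 1, 30],
    [1, 0, 30],
    [0, 0, 30],
    [0, 0, 16],
    [0, 0, 5]
  ],
  "twist": [
    [0, 0, -0.4],
    [0, 0, 0],
    [0, 0, 0],
    [0, 0, 0],
    [0, 0, 0]
  ]
}}

```text
clock: 2.6
eef_pos: [422.8, 351.6, 6.9]
tool_rot: [-179.9, 0.1, 88.2]
contact_force: [0.2, 0.0, 0.7]
finger_gap: 1.001
```

Call:
{"method": "step_arm", "body": {
  "fingers": [1, 1],
  "offset": [
    [0, 0, 0],
    [0, 0, 0]
  ],
  "twist": [
    [0, 0, 0],
    [0, 0, 0]
  ]
}}

```text
clock: 2.8
eef_pos: [424.4, 351.9, 9.4]
tool_rot: [180.0, -0.1, 88.1]
contact_force: [0.2, 0.2, 0.1]
finger_gap: 0.998
```

Call:
{"method": "step_arm", "body": {
  "fingers": [1, 1, -1, -1, -1],
  "offset": [
    [0, 0, 6],
    [0, 0, 0],
    [0, 0, 0],
    [0, 0, 0],
    [0, 0, 0]
  ],
  "twist": [
    [0, 0, 0],
    [0, 0, 0],
    [0, 0, 0],
    [0, 0, 0],
    [0, 0, 0]
  ]
}}

```text
clock: 3.3
eef_pos: [424.3, 351.0, 2.6]
tool_rot: [180.0, -0.0, 88.0]
contact_force: [0.4, -0.6, 0.2]
finger_gap: 0.777
```

Call:
{"method": "step_arm", "body": {
  "fingers": [-1, -1, -1],
  "offset": [
    [0, 0, 0],
    [0, 0, 0],
    [0, 0, 0]
  ],
  "twist": [
    [0, 0, 0],
    [0, 0, 0],
    [0, 0, 0]
  ]
}}

```text
clock: 3.6
eef_pos: [424.3, 351.0, 2.5]
tool_rot: [180.0, -0.0, 88.0]
contact_force: [0.5, 0.1, 1.2]
finger_gap: 0.635
```

```bash
python3 plan.py 559 -102 165 91.7 12
```

```text
now 3.6 [424.33 350.97   2.54] [179.99  -0.    88.  ] [0.51 0.15 1.22] 0.634502121876844
dyaw 3.6993076944411882 twist z per row -0.30827564120343237
[[-37.3, 12.5, -13.5], [-37.4, 12.3, -13.5], [-37.5, 12.1, -13.5], [-37.5, 11.9, -13.5], [-37.6, 11.7, -13.5], [-37.7, 11.5, -13.5], [-37.7, 11.3, -13.5], [-37.8, 11.1, -13.5], [-37.8, 10.9, -13.5], [-37.9, 10.7, -13.5], [-38.0, 10.5, -13.5], [-38.0, 10.3, -13.5]]
```

Call:
{"method": "step_arm", "body": {
  "fingers": [-1, -1, -1, -1, -1],
  "offset": [
    [0, 0, -25],
    [0, 0, -45],
    [-30, 12, -45],
    [-40, 13, -45],
    [-40, 13, 0]
  ],
  "twist": [
    [0, 0, 0],
    [0, 0, 0],
    [0, 0, -0.5],
    [0, 0, -0.5],
    [0, 0, -0.5]
  ]
}}

```text
clock: 4.1
eef_pos: [458.0, 251.5, 153.8]
tool_rot: [179.7, -0.3, 89.6]
contact_force: [1.8, -0.3, -2.5]
finger_gap: 0.635
```

Call:
{"method": "step_arm", "body": {
  "fingers": [-1, -1, -1, -1, -1],
  "offset": [
    [-40, 13, 0],
    [-40, 13, 0],
    [-40, 13, 0],
    [-40, 13, 0],
    [-40, 13, 0]
  ],
  "twist": [
    [0, 0, -0.5],
    [0, 0, -0.5],
    [0, 0, -0.5],
    [0, 0, -0.4],
    [0, 0, -0.3]
  ]
}}

```text
clock: 4.6
eef_pos: [522.8, 49.5, 149.6]
tool_rot: [-180.0, -0.0, 91.7]
contact_force: [-0.3, 0.8, -2.4]
finger_gap: 0.633
```

Call:
{"method": "step_arm", "body": {
  "fingers": [-1, -1, -1, -1, -1],
  "offset": [
    [-40, 12, 0],
    [-40, 12, 0],
    [-40, 12, 0],
    [-20, 5, 0],
    [0, 0, 0]
  ],
  "twist": [
    [0, 0, 0],
    [0, 0, 0],
    [0, 0, 0],
    [0, 0, 0],
    [0, 0, 0]
  ]
}}

```text
clock: 5.1
eef_pos: [567.9, -91.2, 149.5]
tool_rot: [-180.0, 0.1, 91.4]
contact_force: [0.1, 0.6, -1.8]
finger_gap: 0.636
```

Call:
{"method": "step_arm", "body": {
  "fingers": [-1, -1, -1],
  "offset": [
    [0, 0, 0],
    [0, 0, 0],
    [0, 0, 0]
  ],
  "twist": [
    [0, 0, 0],
    [0, 0, 0],
    [0, 0, 0]
  ]
}}

```text
clock: 5.4
eef_pos: [567.8, -86.2, 149.6]
tool_rot: [-180.0, -0.0, 91.8]
contact_force: [0.3, -0.8, -1.9]
finger_gap: 0.636
```

```bash
python3 wg.py 20 w2.png
```

```text
green [316.49 253.73] 23046 [255 102 126 258] [566.98 -88.16 110.11 222.66   1.79]
5.45 [567.84 -86.38 149.63] [-179.99   -0.02   91.8 ]
```

View pics/w2.png

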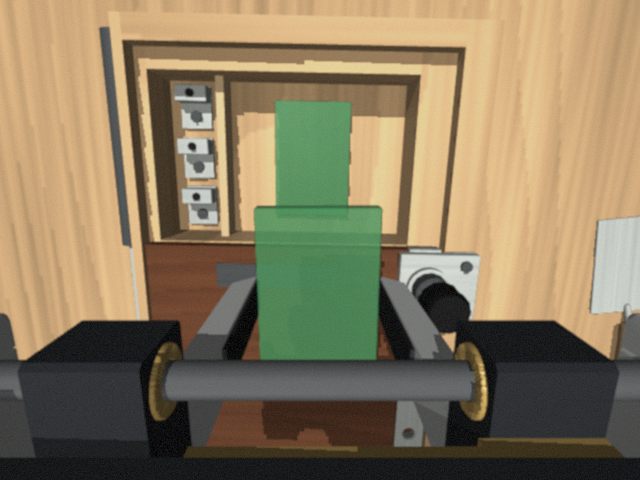

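```bash
cat > me.py <<'E'
from h import *
import sys
# me.py row0 row1 z : edges from wrist: band of rows [row0..row1] of top object w/ far edge at row ~row0
p=read_camera("wrist")
hsv=cv2.cvtColor(p["img"],cv2.COLOR_RGB2HSV)
g=((hsv[:,:,0]>45)&(hsv[:,:,0]<85)&(hsv[:,:,1]>90))
o=get_obs()
a=np.radians(o["tool_rot"][2]); tx=np.array([np.cos(a),np.sin(a)]); ty=np.array([np.sin(a),-np.cos(a)])
def meas(r0,r1,z,c0=0,c1=640):
    L=[];Rr=[];F=[]
    for r in range(r0+8,r1-4):
        c=np.nonzero(g[r,c0:c1])[0]+c0; L.append([c[0]-.5,r]);Rr.append([c[-1]+.5,r])
    cl,cr=int(L[0][0])+8,int(Rr[0][0])-8
    for c in range(cl,cr):
        rr=np.nonzero(g[max(r0-8,0):r1,c])[0]; F.append([c,rr[0]+max(r0-8,0)-.5])
    out=[]
    for q in (L,Rr,F):
        w=p2w(p,q,z)[:,:2]; vx,vy,x0,y0=cv2.fitLine(w.astype(np.float32),cv2.DIST_HUBER,0,.01,.01).ravel()
        out.append((np.array([x0,y0]),np.array([vx,vy])))
    # angle of long side, averaged sign
    def ang(v): return np.degrees(np.arctan2(v[1],v[0]))%180
    aL,aR,aF=ang(out[0][1]),ang(out[1][1]),ang(out[2][1])
    al=np.radians((aL+aR)/2); u=np.array([np.cos(al),np.sin(al)])
    if u@tx<0:u=-u
    n=np.array([u[1],-u[0]])
    m=(out[0][0]@n+out[1][0]@n)/2; wid=abs(out[0][0]@n-out[1][0]@n)
    f=out[2][0]@u
    ctr=n*m+u*(f-45)
    d=ctr-o["eef_pos"][:2]
    print("z",z,"long angle L,R",aL,aR,"short edge",aF,"width",wid,"centre",ctr,"rel tool x,y",d@tx,d@ty)
    return ctr
if __name__=="__main__":
    for s in sys.argv[1:]:
        r0,r1,z=s.split(","); meas(int(r0),int(r1),float(z))
    print(o["clock"],o["eef_pos"],o["tool_rot"])
E
python3 me.py 101,200,20 206,355,157
```

```text
z 20.0 long angle L,R 87.98766 90.72765 short edge 1.1506364 width 56.088257 centre [561.05 -22.29] rel tool x,y 64.46296692431457 -4.829753686719779
z 157.0 long angle L,R 81.6402 103.95638 short edge 178.29126 width 61.94336 centre [567.37 -82.03] rel tool x,y 4.550546759992284 -0.3693573554368041
5.5 [567.88 -86.57 149.66] [-180.     -0.02   91.79]
```

```bash
python3 - <<'E'
from h import *
im=cv2.imread("pics/w2.png")[90:370,200:440]
cv2.imwrite("pics/w2c.png",cv2.resize(im,None,fx=2.1,fy=2.1,interpolation=cv2.INTER_NEAREST))
p=read_camera("wrist")
R=p["world_to_cam"]; o=get_obs()
cam=-R[:3,:3].T@R[:3,3]; print(cam, cam-o["eef_pos"])
print(w2p(p,[o["eef_pos"],o["eef_pos"]+[0,45,7.5],o["eef_pos"]+[30,0,7.5],o["eef_pos"]+[-30,0,7.5]]))
hsv=cv2.cvtColor(p["img"],cv2.COLOR_RGB2HSV)
for r in (110,150,190,210,240,270,300,330): print(r,[tuple(int(v) for v in hsv[r,c]) for c in (252,256,262,273,275,277,280,320,345,348,350,352)])
E
```

```text
[565.36 -17.49 329.67] [ -2.55  69.31 179.98]
[[318.85 294.62]
 [321.91 209.31]
 [379.65 301.88]
 [257.97 298.38]]
110 [(17, 101, 131), (17, 103, 129), (16, 107, 131), (18, 101, 139), (56, 88, 142), (63, 90, 155), (63, 87, 162), (63, 91, 152), (63, 91, 154), (63, 93, 154), (54, 82, 130), (16, 102, 140)]
150 [(19, 93, 232), (17, 98, 229), (20, 92, 231), (20, 92, 228), (43, 77, 165), (62, 88, 163), (63, 90, 153), (64, 96, 152), (63, 93, 150), (60, 88, 134), (17, 103, 193), (17, 97, 229)]
190 [(17, 98, 227), (17, 96, 226), (19, 95, 230), (21, 88, 233), (28, 79, 185), (62, 91, 160), (63, 94, 149), (64, 99, 147), (64, 97, 147), (25, 86, 121), (16, 98, 203), (16, 100, 225)]
210 [(17, 100, 226), (61, 91, 149), (61, 87, 153), (61, 88, 156), (63, 99, 152), (66, 108, 151), (66, 117, 146), (67, 115, 144), (65, 114, 147), (61, 90, 150), (61, 92, 150), (61, 90, 153)]
240 [(17, 104, 144), (62, 94, 133), (63, 99, 137), (64, 106, 135), (63, 102, 137), (64, 103, 136), (65, 102, 140), (65, 106, 137), (64, 102, 138), (65, 102, 143), (64, 101, 141), (64, 97, 144)]
270 [(85, 17, 92), (68, 92, 111), (68, 111, 135), (70, 113, 135), (68, 112, 137), (68, 110, 135), (67, 106, 140), (68, 114, 134), (64, 105, 134), (65, 108, 132), (65, 103, 131), (65, 107, 133)]
300 [(50, 177, 13), (84, 55, 23), (63, 101, 136), (63, 99, 136), (63, 103, 134), (63, 100, 135), (64, 101, 136), (64, 104, 132), (64, 105, 133), (64, 104, 130), (64, 105, 134), (64, 109, 131)]
330 [(12, 136, 62), (10, 145, 111), (62, 99, 134), (62, 102, 132), (62, 100, 133), (62, 102, 133), (62, 101, 134), (64, 106, 130), (64, 102, 132), (65, 112, 130), (65, 106, 128), (65, 103, 129)]
```

View pics/w2c.png

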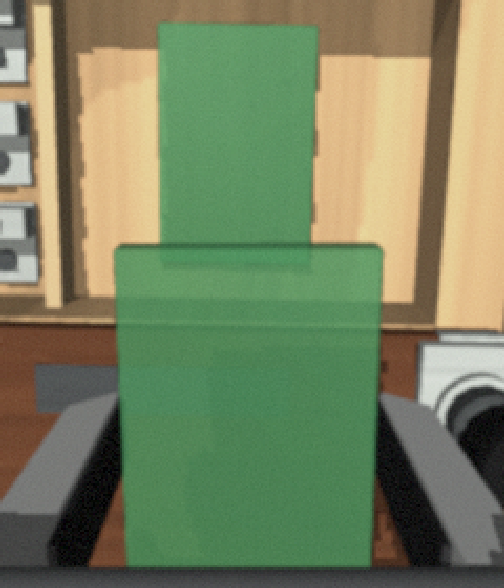

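```bash
sed -i 's/hsv\[:,:,0\]>45)&(hsv\[:,:,0\]<85)&(hsv\[:,:,1\]>90)/hsv[:,:,0]>40)\&(hsv[:,:,0]<85)\&(hsv[:,:,1]>60)/' me.py wg.py; python3 me.py 101,190,20 
python3 - <<'E'
from h import *
p=read_camera("wrist");o=get_obs()
im=p["img"].astype(int).sum(2)
print(im[196:216,290:340].mean(1).round())
for r in (220,235,250): print(im[r-2:r+3,246:264].mean(0).round(), im[r-2:r+3,374:392].mean(0).round())
print(p2w(p,[[318,205.5],[318,206.5],[318,101]],157)-o["eef_pos"])
E
```

```text
z 20.0 long angle L,R 91.28431 90.523476 short edge 0.53198636 width 59.124207 centre [560.41 -21.02] rel tool x,y 66.16263487670629 -5.502014766549968
5.6 [567.94 -86.98 149.69] [179.99  -0.01  91.75]
[328. 330. 327. 329. 326. 327. 327. 328. 315. 275. 232. 243. 281. 311.
 324. 324. 323. 318. 312. 317.]
[547. 549. 547. 543. 547. 550. 547. 488. 396. 348. 348. 350. 351. 346.
 347. 353. 354. 355.] [369. 371. 369. 369. 368. 365. 347. 373. 491. 566. 574. 575. 568. 570.
 563. 565. 560. 551.]
[312. 308. 308. 312. 311. 311. 314. 312. 295. 290. 308. 317. 312. 319.
 312. 309. 319. 317.] [328. 320. 317. 322. 323. 316. 288. 262. 269. 288. 289. 285. 287. 293.
 288. 280. 285. 285.]
[228. 226. 222. 226. 223. 229. 225. 223. 233. 266. 291. 298. 301. 302.
 300. 296. 300. 301.] [302. 311. 312. 314. 312. 286. 240. 209. 216. 218. 216. 211. 221. 211.
 211. 217. 219. 217.]
[[-1.82 46.63  7.31]
 [-1.8  46.17  7.31]
 [-3.19 92.12  7.31]]
```

```bash
python3 plan.py 560.3 -22 55 91 4
```

```text
now 5.65 [567.92 -87.12 149.69] [180.    -0.01  91.74] [ 0.18  0.04 -1.65] 0.6358359020414278
dyaw -0.7426504587142233 twist z per row 0.18566261467855583
[[16.3, -1.4, 23.7], [16.3, -1.5, 23.7], [16.3, -1.5, 23.7], [16.3, -1.6, 23.7]]
```

Call:
{"method": "step_arm", "body": {
  "fingers": [-1, -1, -1, -1, -1],
  "offset": [
    [20, -2, 12],
    [20, -2, 24],
    [15, -1, 28],
    [8, -1, 20],
    [2, 0, 11]
  ],
  "twist": [
    [0, 0, 0.7],
    [0, 0, 0],
    [0, 0, 0],
    [0, 0, 0],
    [0, 0, 0]
  ]
}}

```text
clock: 6.15
eef_pos: [559.7, -21.5, 53.1]
tool_rot: [-179.9, 0.0, 91.1]
contact_force: [0.1, -0.1, -2.4]
finger_gap: 0.631
```

Call:
{"method": "step_arm", "body": {
  "fingers": [-1, -1, -1, -1, -1],
  "offset": [
    [0, 0, 0],
    [0, 0, 0],
    [0, 0, 0],
    [0, 0, 0],
    [0, 0, 0]
  ],
  "twist": [
    [0, 0, 0],
    [0, 0, 0],
    [0, 0, 0],
    [0, 0, 0],
    [0, 0, 0]
  ]
}}

```text
clock: 6.65
eef_pos: [560.9, -22.9, 55.2]
tool_rot: [179.9, -0.0, 91.0]
contact_force: [0.3, -0.3, -2.6]
finger_gap: 0.632
```

```bash
python3 wg.py 60 w3.png;  python3 plan.py 560.3 -22 22.5 91 2
python3 -c "
import cv2;im=cv2.imread('pics/w3.png')[180:380,200:440];cv2.imwrite('pics/w3c.png',cv2.resize(im,None,fx=3,fy=3,interpolation=cv2.INTER_CUBIC))"
```

```text
green [317.77 277.05] 20173 [254 194 128 167] [560.05 -14.49  62.93  86.23   0.93]
6.7 [560.79 -22.82  55.08] [179.96  -0.01  90.99]
now 6.7 [560.79 -22.82  55.08] [179.96  -0.01  90.99] [-0.27 -0.9  -2.28] 0.6337049333433206
dyaw 0.005305107033507284 twist z per row -0.002652553516753642
[[0.4, -0.2, 16.3], [0.4, -0.2, 16.3]]
```

View pics/w3c.png

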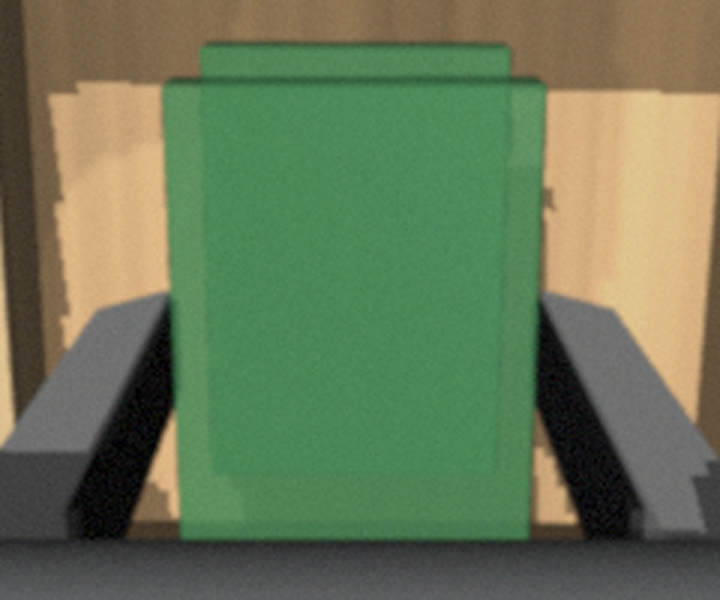

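```bash
python3 - <<'E'
from h import *
p=read_camera("wrist");o=get_obs();e=o["eef_pos"]
f=lambda q:np.array(q)/3+[200,180]
t=p2w(p,[f(q) for q in [(202,44),(509,44),(213,472),(497,470)]],20)[:,:2]
print(t-e[:2],"ctr",t.mean(0)-e[:2],"sides",np.linalg.norm(t[0]-t[1]),np.linalg.norm(t[0]-t[2]),np.linalg.norm(t[1]-t[3]), np.degrees(np.arctan2(*(t[1]-t[0])[::-1])))
h=p2w(p,[f((164,80)),f((546,80))],e[2]+7.5)[:,:2]; print("held far corners",h-e[:2], h.mean(0)-e[:2]-[-.8,45])
E
```

```text
[[-30.14  46.64]
 [ 28.53  47.62]
 [-29.22 -42.92]
 [ 30.45 -41.47]] ctr [-0.09  2.47] sides 58.67298741633692 89.55715097356475 89.1087220258604 0.9616549718197118
held far corners [[-30.46  45.43]
 [ 28.57  46.42]] [-0.14  0.93]
```

Call:
{"method": "step_arm", "body": {
  "fingers": [-1, -1, -1, -1, -1],
  "offset": [
    [1.6, 0, 6],
    [0, 0, 10],
    [0, 0, 9],
    [0, 0, 3],
    [0, 0, 2]
  ],
  "twist": [
    [0, 0, 0],
    [0, 0, 0],
    [0, 0, 0],
    [0, 0, 0],
    [0, 0, 0]
  ]
}}

```text
clock: 7.25
eef_pos: [560.2, -21.3, 23.9]
tool_rot: [-179.9, 0.0, 91.0]
contact_force: [-0.8, -0.2, -1.2]
finger_gap: 0.632
```

Call:
{"method": "step_arm", "body": {
  "fingers": [-1, -1, -1],
  "offset": [
    [0, 0, 1],
    [0, 0, 0],
    [0, 0, 0]
  ],
  "twist": [
    [0, 0, 0],
    [0, 0, 0],
    [0, 0, 0]
  ]
}}

```text
clock: 7.55
eef_pos: [560.7, -21.1, 23.8]
tool_rot: [180.0, -0.0, 91.0]
contact_force: [0.8, -0.4, -0.6]
finger_gap: 0.633
```

Call:
{"method": "step_arm", "body": {
  "fingers": [-1, -1, -1],
  "offset": [
    [0, 0, 1],
    [0, 0, 0.5],
    [0, 0, 0]
  ],
  "twist": [
    [0, 0, 0],
    [0, 0, 0],
    [0, 0, 0]
  ]
}}

```text
clock: 7.85
eef_pos: [560.7, -21.1, 22.5]
tool_rot: [180.0, -0.0, 91.0]
contact_force: [-1.4, -0.3, 5.9]
finger_gap: 0.63
```

Call:
{"method": "step_arm", "body": {
  "fingers": [-1, 0.65, 0.65, 0.65, 0.65],
  "offset": [
    [0, 0, -0.6],
    [0, 0, 0],
    [0, 0, 0],
    [0, 0, 0],
    [0, 0, -10]
  ],
  "twist": [
    [0, 0, 0],
    [0, 0, 0],
    [0, 0, 0],
    [0, 0, 0],
    [0, 0, 0]
  ]
}}

```text
clock: 8.35
eef_pos: [559.7, -21.2, 32.2]
tool_rot: [-179.9, 0.0, 91.0]
contact_force: [0.5, 0.2, 0.3]
finger_gap: 0.825
```

Call:
{"method": "step_arm", "body": {
  "fingers": [0.65, 0.65, 0.65, 0.65, 0.65],
  "offset": [
    [0, 0, -30],
    [0, 0, -45],
    [0, 0, -40],
    [0, 0, 0],
    [0, 0, 0]
  ],
  "twist": [
    [0, 0, 0],
    [0, 0, 0],
    [0, 0, 0],
    [0, 0, 0],
    [0, 0, 0]
  ]
}}

```text
clock: 8.85
eef_pos: [561.0, -20.9, 149.0]
tool_rot: [179.9, -0.0, 91.0]
contact_force: [-1.0, -0.1, -0.7]
finger_gap: 0.826
```

```bash
python3 wg.py 30 w4.png; 
python3 -c "
import cv2;im=cv2.imread('pics/w4.png')[140:340,200:440];cv2.imwrite('pics/w4c.png',cv2.resize(im,None,fx=3,fy=3,interpolation=cv2.INTER_CUBIC))"
python3 plan.py 597 277 130 84.5 8
```

```text
green [317.25 238.33] 7720 [280 186  75 107] [560.11 -19.97  59.29  89.18   0.98]
8.9 [560.33 -20.88 147.91] [179.99  -0.02  91.02]
now 8.9 [560.33 -20.88 147.91] [179.99  -0.02  91.02] [ 0.53 -0.51  0.12] 0.8295207205296338
dyaw -6.518780579784959 twist z per row 0.8148475724731199
[[37.1, 5.2, 2.2], [37.2, 4.7, 2.2], [37.3, 4.2, 2.2], [37.3, 3.7, 2.2], [37.4, 3.1, 2.2], [37.4, 2.6, 2.2], [37.5, 2.1, 2.2], [37.5, 1.5, 2.2]]
```

View pics/w4c.png

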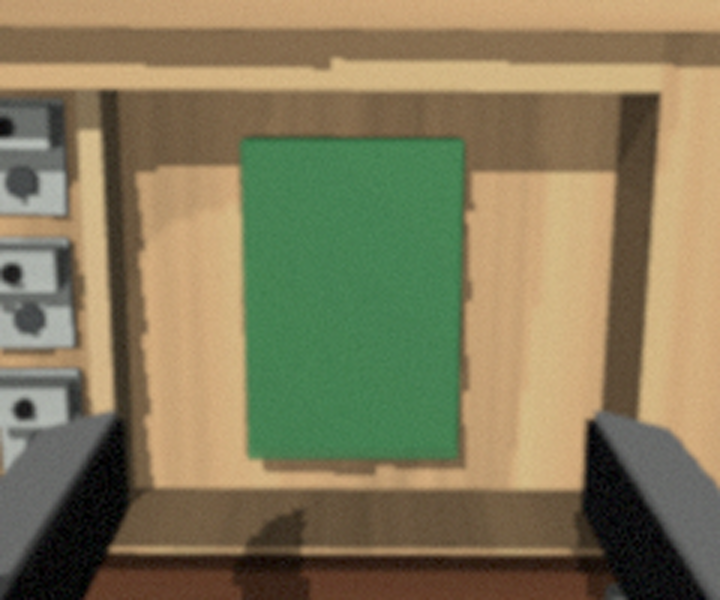

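Call:
{"method": "step_arm", "body": {
  "fingers": [1, 1, 1, 1, 1],
  "offset": [
    [37, 5, 0],
    [37, 5, 0],
    [37, 4, 0],
    [37, 4, 0],
    [37, 3, 4]
  ],
  "twist": [
    [0, 0, 0.8],
    [0, 0, 0.8],
    [0, 0, 0.8],
    [0, 0, 0.8],
    [0, 0, 0.8]
  ]
}}

```text
clock: 9.4
eef_pos: [583.0, 164.9, 142.8]
tool_rot: [-179.9, 0.1, 87.0]
contact_force: [0.3, -0.0, 0.4]
finger_gap: 0.998
```

Call:
{"method": "step_arm", "body": {
  "fingers": [1, 1, 1, 1, 1],
  "offset": [
    [37, 3, 4],
    [38, 2, 5],
    [38, 1, 5],
    [0, 0, 0],
    [0, 0, 0]
  ],
  "twist": [
    [0, 0, 0.8],
    [0, 0, 0.8],
    [0, 0, 0.9],
    [0, 0, 0],
    [0, 0, 0]
  ]
}}

```text
clock: 9.9
eef_pos: [596.0, 276.2, 128.0]
tool_rot: [-179.9, 0.1, 84.6]
contact_force: [0.8, -0.3, 0.0]
finger_gap: 1.0
```

```bash
python3 wg.py 9 w5.png;  python3 plan.py 597 277 3 84.5 4
```

```text
green [321.43 237.42] 7762 [284 185  75 108] [598.21 276.91  59.62  90.09  -5.29]
9.95 [596.41 275.   128.52] [-179.92    0.11   84.49]
now 9.95 [596.41 275.   128.52] [-179.92    0.11   84.49] [0.53 0.23 0.65] 1.003256342665336
dyaw 0.006913067349699986 twist z per row -0.0017282668374249965
[[0.5, 0.1, 31.4], [0.5, 0.1, 31.4], [0.5, 0.1, 31.4], [0.5, 0.1, 31.4]]
```

View pics/w5.png

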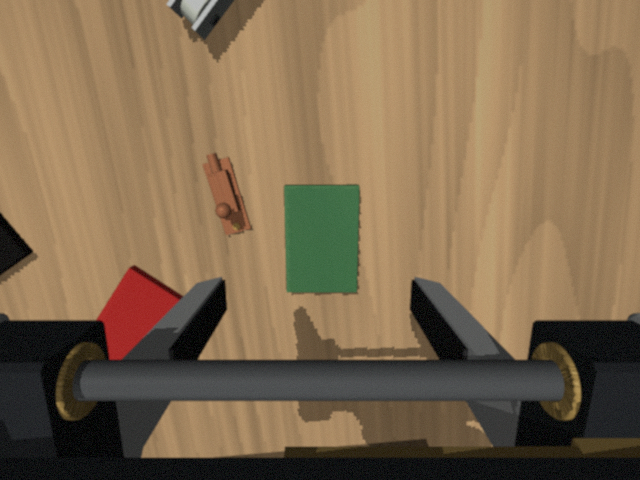

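Call:
{"method": "step_arm", "body": {
  "fingers": [0.75, 0.75, 0.75, 0.75, 0.75],
  "offset": [
    [2, 1, 30],
    [0, 0, 35],
    [0, 0, 35],
    [0, 0, 16],
    [0, 0, 4]
  ],
  "twist": [
    [0, 0, 0],
    [0, 0, 0],
    [0, 0, 0],
    [0, 0, 0],
    [0, 0, 0]
  ]
}}

```text
clock: 10.45
eef_pos: [597.4, 276.2, 8.2]
tool_rot: [-179.9, 0.1, 84.4]
contact_force: [0.3, 0.5, 1.7]
finger_gap: 0.876
```

Call:
{"method": "step_arm", "body": {
  "fingers": [0.75, 0.75],
  "offset": [
    [0, 0, 0],
    [0, 0, 0]
  ],
  "twist": [
    [0, 0, 0],
    [0, 0, 0]
  ]
}}

```text
clock: 10.65
eef_pos: [599.1, 278.0, 11.3]
tool_rot: [179.9, -0.1, 84.5]
contact_force: [-0.3, 0.3, -0.1]
finger_gap: 0.876
```

Call:
{"method": "step_arm", "body": {
  "fingers": [0.75, 0.75, -1, -1, -1],
  "offset": [
    [-1, -1, 8],
    [0, 0, 0],
    [0, 0, 0],
    [0, 0, 0],
    [0, 0, 0]
  ],
  "twist": [
    [0, 0, 0],
    [0, 0, 0],
    [0, 0, 0],
    [0, 0, 0],
    [0, 0, 0]
  ]
}}

```text
clock: 11.15
eef_pos: [597.2, 277.1, 1.9]
tool_rot: [180.0, -0.0, 84.5]
contact_force: [-1.0, -1.1, 1.4]
finger_gap: 0.656
```

Call:
{"method": "step_arm", "body": {
  "fingers": [-1, -1],
  "offset": [
    [0, 0, 0],
    [0, 0, 0]
  ],
  "twist": [
    [0, 0, 0],
    [0, 0, 0]
  ]
}}

```text
clock: 11.35
eef_pos: [597.2, 277.1, 1.9]
tool_rot: [180.0, -0.0, 84.5]
contact_force: [-1.0, 0.2, 2.7]
finger_gap: 0.635
```

```bash
python3 plan.py 560.2 -22 150 91 9
```

```text
now 11.35 [597.19 277.13   1.91] [179.98  -0.01  84.51] [-1.    0.19  2.67] 0.6353918688577205
dyaw 6.491284213121503 twist z per row -0.7212538014579448
[[-33.5, -0.9, -16.5], [-33.5, -1.3, -16.5], [-33.4, -1.8, -16.5], [-33.4, -2.2, -16.5], [-33.4, -2.6, -16.5], [-33.4, -3.0, -16.5], [-33.3, -3.4, -16.5], [-33.3, -3.9, -16.5], [-33.2, -4.3, -16.5]]
```

Grasped (gap = 59.7 mm). Lift and go straight to above the pile.

Call:
{"method": "step_arm", "body": {
  "fingers": [-1, -1, -1, -1, -1],
  "offset": [
    [0, 0, -30],
    [-30, -1, -40],
    [-37, -1, -40],
    [-37, -2, 0],
    [-37, -3, 0]
  ],
  "twist": [
    [0, 0, 0],
    [0, 0, -0.8],
    [0, 0, -0.8],
    [0, 0, -0.8],
    [0, 0, -0.8]
  ]
}}

```text
clock: 11.85
eef_pos: [580.1, 139.1, 109.6]
tool_rot: [179.9, -0.1, 87.8]
contact_force: [-0.2, -0.1, -2.2]
finger_gap: 0.633
```

Call:
{"method": "step_arm", "body": {
  "fingers": [-1, -1, -1, -1, -1],
  "offset": [
    [-37, -3, 0],
    [-37, -4, 0],
    [-37, -4, 10],
    [-30, -3, 18],
    [-18, -2, 18]
  ],
  "twist": [
    [0, 0, -0.8],
    [0, 0, -0.8],
    [0, 0, -0.8],
    [0, 0, -0.8],
    [0, 0, -0.1]
  ]
}}

```text
clock: 12.35
eef_pos: [561.0, -21.4, 62.3]
tool_rot: [180.0, 0.0, 90.9]
contact_force: [0.7, -0.5, -1.7]
finger_gap: 0.633
```

Call:
{"method": "step_arm", "body": {
  "fingers": [-1, -1, -1],
  "offset": [
    [0, 0, 0],
    [0, 0, 0],
    [0, 0, 0]
  ],
  "twist": [
    [0, 0, 0],
    [0, 0, 0],
    [0, 0, 0]
  ]
}}

```text
clock: 12.65
eef_pos: [561.9, -17.6, 63.0]
tool_rot: [180.0, -0.0, 91.1]
contact_force: [1.1, -0.9, -1.3]
finger_gap: 0.631
```

```bash
python3 plan.py 560.2 -22 65 91 1
```

```text
now 12.65 [561.95 -17.58  62.98] [179.96  -0.02  91.07] [ 1.08 -0.89 -1.32] 0.6310325861794867
dyaw -0.07226983459005965 twist z per row 0.07226983459005965
[[-4.4, -1.8, -2.0]]
```

Call:
{"method": "step_arm", "body": {
  "fingers": [-1, -1, -1, -1],
  "offset": [
    [-4, -1.5, 0],
    [0, 0, 0],
    [0, 0, 0],
    [0, 0, 0]
  ],
  "twist": [
    [0, 0, 0],
    [0, 0, 0],
    [0, 0, 0],
    [0, 0, 0]
  ]
}}

```text
clock: 13.05
eef_pos: [560.1, -22.5, 62.6]
tool_rot: [180.0, -0.0, 91.0]
contact_force: [0.2, -0.4, -2.1]
finger_gap: 0.635
```

```bash
python3 wg.py 70 w6.png;  python3 plan.py 560.2 -22 32 91 1
python3 -c "
import cv2;im=cv2.imread('pics/w6.png')[180:380,200:440];cv2.imwrite('pics/w6c.png',cv2.resize(im,None,fx=3,fy=3,interpolation=cv2.INTER_CUBIC))"
```

```text
green [317.8 276.9] 20301 [253 194 129 167] [558.85 -13.13  62.91  84.93   1.  ]
13.1 [560.03 -22.52  62.52] [179.99  -0.01  91.02]
now 13.1 [560.03 -22.52  62.52] [179.99  -0.01  91.02] [ 0.35  0.25 -1.64] 0.6352442787237286
dyaw -0.01993009247411237 twist z per row 0.01993009247411237
[[0.5, 0.2, 30.5]]
```

View pics/w6c.png

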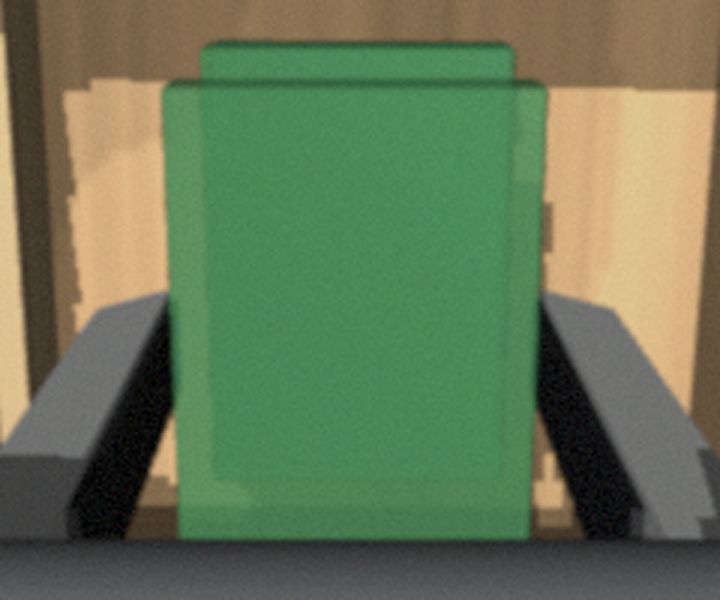

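```bash
python3 - <<'E'
from h import *
p=read_camera("wrist");o=get_obs();e=o["eef_pos"]
f=lambda q:np.array(q)/3+[200,180]
t=p2w(p,[f(q) for q in [(202,44),(513,44),(212,480),(500,478)]],30)[:,:2]
print(t-e[:2],"ctr",t.mean(0)-e[:2],"sides",np.linalg.norm(t[0]-t[1]),np.linalg.norm(t[0]-t[2]),np.linalg.norm(t[1]-t[3]), np.degrees(np.arctan2(*(t[1]-t[0])[::-1])))
h=p2w(p,[f((164,83)),f((546,83))],e[2]+8.1)[:,:2]; print("held far corners",h-e[:2], h.mean(0)-e[:2]-[-.8,45])
E
```

```text
[[-29.91  46.97]
 [ 28.81  47.99]
 [-29.18 -43.35]
 [ 30.72 -41.85]] ctr [0.11 2.44] sides 58.72745899951697 90.32396705700653 89.86274610124232 0.9948412279629355
held far corners [[-30.45  45.13]
 [ 28.4   46.15]] [-0.23  0.64]
```

Call:
{"method": "step_arm", "body": {
  "fingers": [-1, -1, -1, -1, -1],
  "offset": [
    [1.8, 0.3, 6],
    [0, 0, 10],
    [0, 0, 8],
    [0, 0, 3],
    [0, 0, 2]
  ],
  "twist": [
    [0, 0, 0],
    [0, 0, 0],
    [0, 0, 0],
    [0, 0, 0],
    [0, 0, 0]
  ]
}}

```text
clock: 13.65
eef_pos: [559.9, -21.1, 32.7]
tool_rot: [-179.9, 0.0, 91.0]
contact_force: [0.2, 0.2, -0.3]
finger_gap: 0.634
```

Call:
{"method": "step_arm", "body": {
  "fingers": [-1, -1, -1],
  "offset": [
    [0, 0, 1],
    [0, 0, 0],
    [0, 0, 0]
  ],
  "twist": [
    [0, 0, 0],
    [0, 0, 0],
    [0, 0, 0]
  ]
}}

```text
clock: 13.95
eef_pos: [560.4, -21.0, 32.6]
tool_rot: [180.0, -0.0, 91.0]
contact_force: [-0.3, -0.0, -1.7]
finger_gap: 0.632
```

Call:
{"method": "step_arm", "body": {
  "fingers": [-1, -1, -1],
  "offset": [
    [0, 0, 0.8],
    [0, 0, 0],
    [0, 0, 0]
  ],
  "twist": [
    [0, 0, 0],
    [0, 0, 0],
    [0, 0, 0]
  ]
}}

```text
clock: 14.25
eef_pos: [560.4, -20.9, 31.9]
tool_rot: [180.0, -0.0, 91.0]
contact_force: [0.8, 0.5, 3.7]
finger_gap: 0.636
```

Call:
{"method": "step_arm", "body": {
  "fingers": [-1, 0.65, 0.65, 0.65, 0.65],
  "offset": [
    [0, 0, -0.3],
    [0, 0, 0],
    [0, 0, 0],
    [0, 0, 0],
    [0, 0, -10]
  ],
  "twist": [
    [0, 0, 0],
    [0, 0, 0],
    [0, 0, 0],
    [0, 0, 0],
    [0, 0, 0]
  ]
}}

```text
clock: 14.75
eef_pos: [559.5, -21.0, 41.4]
tool_rot: [-179.9, 0.0, 91.0]
contact_force: [0.1, 0.7, -0.1]
finger_gap: 0.827
```

Call:
{"method": "step_arm", "body": {
  "fingers": [0.65, 0.65, 0.65, 0.65, 0.65],
  "offset": [
    [0, 0, -30],
    [0, 0, -45],
    [0, 0, -40],
    [0, 0, 0],
    [0, 0, 0]
  ],
  "twist": [
    [0, 0, 0],
    [0, 0, 0],
    [0, 0, 0],
    [0, 0, 0],
    [0, 0, 0]
  ]
}}

```text
clock: 15.25
eef_pos: [560.7, -20.8, 158.2]
tool_rot: [179.9, -0.0, 91.0]
contact_force: [-0.5, 0.3, -0.9]
finger_gap: 0.826
```

```bash
python3 wg.py 40 w7.png; 
python3 -c "
import cv2;im=cv2.imread('pics/w7.png')[140:340,200:440];cv2.imwrite('pics/w7c.png',cv2.resize(im,None,fx=3,fy=3,interpolation=cv2.INTER_CUBIC))"
python3 - <<'E'
from h import *
for n in ("wrist","top","scene"):
    p=read_camera(n); cv2.imwrite(f"pics/k_{n}.png",p["img"][:,:,::-1])
    for d in recognise(p,"knob")[:2]: w=c2w(p,d["position"]); print(n,"knob",d["p"],w,w2p(p,w)[0])
    for q in silhouettes(p,"index_pin")[:2]:
        ys,xs=np.nonzero(q["region"]); print(n,"sil",q["p"],xs.mean(),ys.mean(),xs.min(),xs.max(),ys.min(),ys.max())
E
```

```text
green [317.15 238.36] 7880 [280 185  75 109] [559.74 -19.69  59.34  90.62   0.95]
15.3 [560.03 -20.73 157.1 ] [179.99  -0.02  91.02]
wrist knob 0.63 [ 637.19 -107.2   124.7 ] [434.56 402.83]
wrist knob 0.31 [560.83 -17.61  42.44] [319.56 239.32]
wrist sil 0.53 435.93333333333334 407.59215686274507 425 447 400 417
scene knob 0.7 [ 644.89 -112.7   123.26] [361.3  295.05]
scene knob 0.43 [ 552.88 -460.58   34.85] [203.9  427.96]
scene sil 0.48 363.01666666666665 295.48333333333335 357 369 288 303
```

View pics/w7c.png

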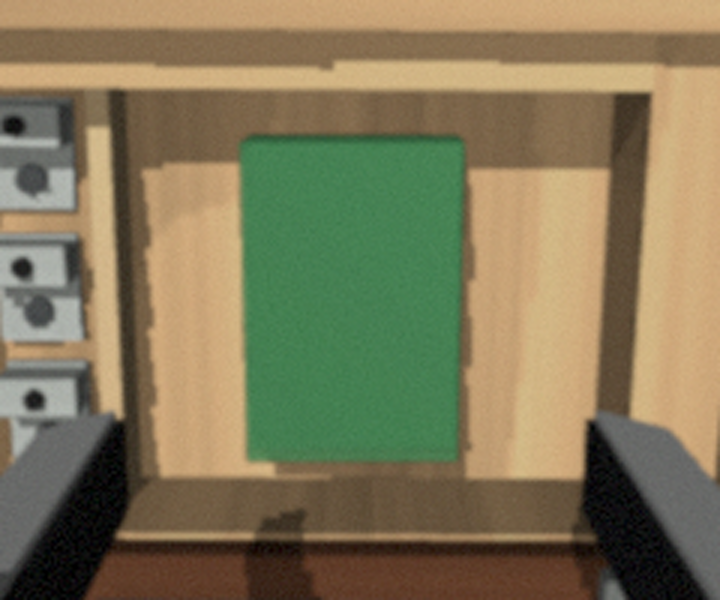

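View pics/k_scene.png

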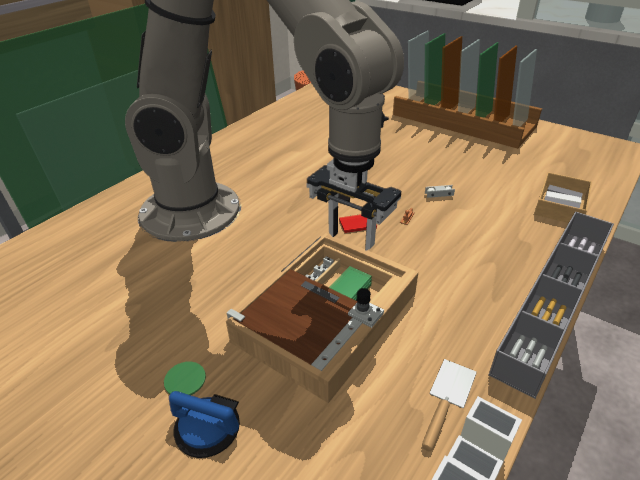

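```bash
python3 - <<'E'
from h import *
p=read_camera("top")
print(p2w(p,[[363.6,170.5]],125))
E
python3 plan.py 646 -165 190 91 5
```

```text
[[ 639.72 -105.9   125.  ]]
now 15.8 [560.13 -21.08 156.67] [-179.97    0.02   91.  ] [ 0.31 -0.1  -0.69] 0.8250783277397926
dyaw 0.002185023994201174 twist z per row -0.0004370047988402348
[[-29.1, 16.7, -6.7], [-29.1, 16.7, -6.7], [-29.1, 16.7, -6.7], [-29.1, 16.7, -6.7], [-29.1, 16.7, -6.7]]
```

Call:
{"method": "step_arm", "body": {
  "fingers": [0.2, 0.2, 0.2, 0.2, 0.2],
  "offset": [
    [-15, 8, -15],
    [-30, 17, -18],
    [-40, 23, 0],
    [-40, 22, 0],
    [-20, 12, 0]
  ],
  "twist": [
    [0, 0, 0],
    [0, 0, 0],
    [0, 0, 0],
    [0, 0, 0],
    [0, 0, 0]
  ]
}}

```text
clock: 16.3
eef_pos: [645.6, -168.3, 189.9]
tool_rot: [180.0, 0.1, 90.9]
contact_force: [-1.0, 0.1, 0.6]
finger_gap: 0.6
```

Call:
{"method": "step_arm", "body": {
  "fingers": [0.2, 0.2, 0.2],
  "offset": [
    [0, 0, 0],
    [0, 0, 0],
    [0, 0, 0]
  ],
  "twist": [
    [0, 0, 0],
    [0, 0, 0],
    [0, 0, 0]
  ]
}}

```text
clock: 16.6
eef_pos: [644.5, -163.4, 189.7]
tool_rot: [-180.0, -0.0, 91.1]
contact_force: [0.5, -0.4, -0.1]
finger_gap: 0.6
```

```bash
python3 - <<'E'
from h import *
p=read_camera("wrist"); cv2.imwrite("pics/w8.png",p["img"][:,:,::-1])
for d in recognise(p,"knob")[:2]: w=c2w(p,d["position"]); print("knob",d["p"],w,w2p(p,w)[0])
hsv=cv2.cvtColor(p["img"],cv2.COLOR_RGB2HSV)
for q in silhouettes(p,"knob")[:2]:
    ys,xs=np.nonzero(q["region"]); print("sil",q["p"],xs.mean(),ys.mean(),xs.min(),xs.max(),ys.min(),ys.max())
print(get_obs()["eef_pos"],get_obs()["clock"])
for z in (101,113,125): print(z,w2p(p,[[640,-106,z]]))
E
```

```text
knob 0.62 [ 647.58 -101.75  125.18] [325.28 167.41]
sil 0.73 321.613698630137 172.56849315068493 301 342 151 194
[ 644.67 -163.34  190.06] 16.75
101 [[313.79 172.29]]
113 [[313.58 173.07]]
125 [[313.36 173.93]]
```

View pics/w8.png

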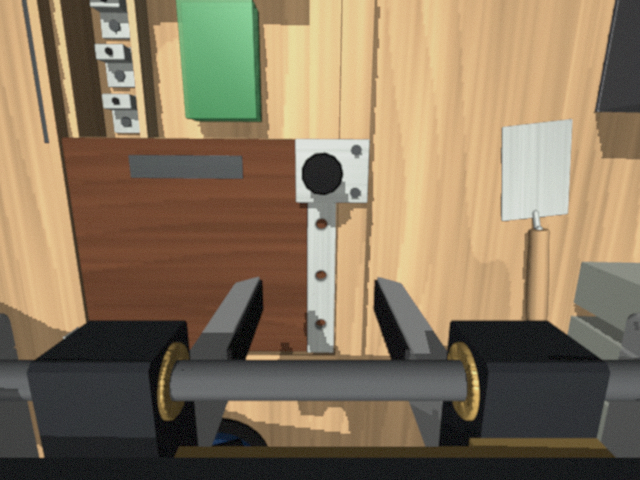

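```bash
python3 - <<'E'
from h import *
p=read_camera("wrist")
for z in(119,125): print(p2w(p,[[321.8,172.8],[301,172],[342,172]],z))
E
python3 plan.py 644.5 -105.7 190 91 1
```

```text
[[ 645.72 -105.41  119.  ]
 [ 631.98 -105.15  119.  ]
 [ 659.03 -104.65  119.  ]]
[[ 645.65 -105.14  125.  ]
 [ 632.25 -104.89  125.  ]
 [ 658.65 -104.4   125.  ]]
now 16.8 [ 644.75 -163.5   190.14] [179.99  -0.02  91.07] [0.16 0.65 0.74] 0.599569075147707
dyaw -0.07380426361601167 twist z per row 0.07380426361601167
[[57.8, 0.8, 0.1]]
```

Call:
{"method": "step_arm", "body": {
  "fingers": [0.2, 0.2, 0.2, 0.2, 0.2],
  "offset": [
    [25, 1, 0],
    [33, 1, 0],
    [0, 0, 15],
    [0, 0, 20],
    [0, 0, 20]
  ],
  "twist": [
    [0, 0, 0],
    [0, 0, 0],
    [0, 0, 0],
    [0, 0, 0],
    [0, 0, 0]
  ]
}}

```text
clock: 17.3
eef_pos: [645.8, -105.9, 134.4]
tool_rot: [180.0, -0.0, 91.1]
contact_force: [-0.2, 0.5, 0.0]
finger_gap: 0.598
```

Call:
{"method": "step_arm", "body": {
  "fingers": [0.2, 0.2, 0.2],
  "offset": [
    [0, 0, 0],
    [0, 0, 0],
    [0, 0, 0]
  ],
  "twist": [
    [0, 0, 0],
    [0, 0, 0],
    [0, 0, 0]
  ]
}}

```text
clock: 17.6
eef_pos: [646.3, -106.7, 136.0]
tool_rot: [179.9, 0.0, 91.0]
contact_force: [0.2, -0.3, -0.5]
finger_gap: 0.601
```

```bash
python3 - <<'E'
from h import *
p=read_camera("wrist"); cv2.imwrite("pics/w9.png",p["img"][:,:,::-1])
p=read_camera("scene"); cv2.imwrite("pics/s9.png",cv2.resize(p["img"][180:380,230:470],None,fx=3,fy=3,interpolation=cv2.INTER_CUBIC)[:,:,::-1])
E
python3 plan.py 645.5 -105.2 100 91 1
```

```text
now 17.7 [ 646.23 -106.64  135.94] [179.92   0.    91.  ] [-0.39 -0.73  0.34] 0.5990189641411288
dyaw -0.0009290519119531382 twist z per row 0.0009290519119531382
[[1.4, -0.7, 35.9]]
```

View pics/w9.png

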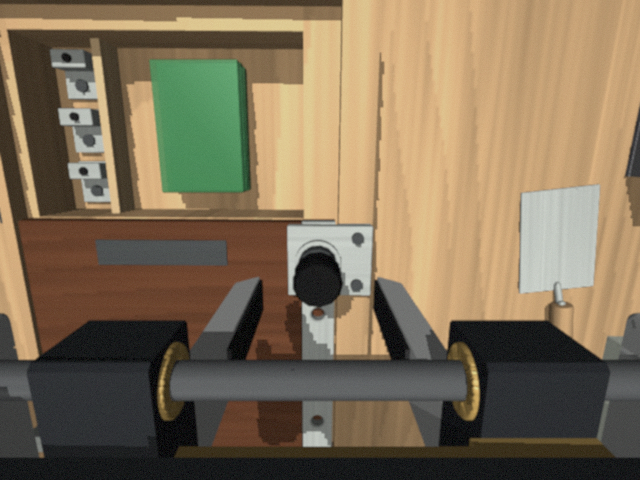

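View pics/s9.png

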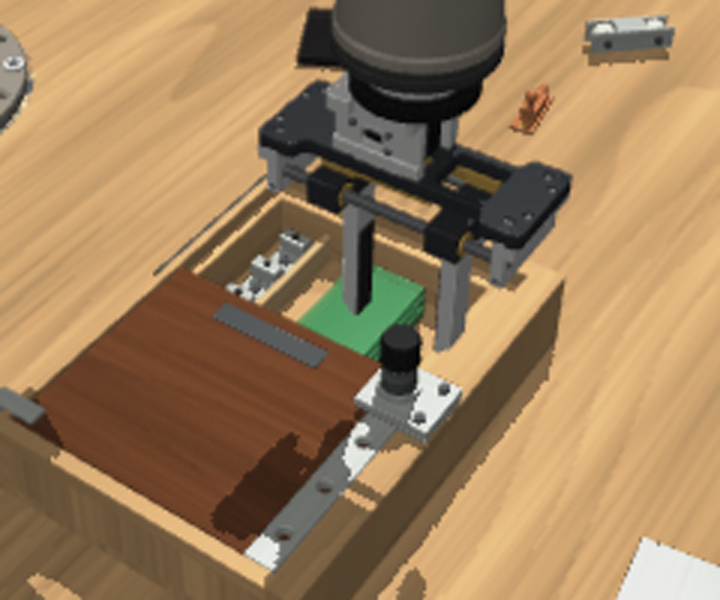

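Call:
{"method": "step_arm", "body": {
  "fingers": [0.2, 0.2, 0.2, 0.2, 0.2],
  "offset": [
    [1.4, -0.7, 8],
    [0, 0, 12],
    [0, 0, 12],
    [0, 0, 3],
    [0, 0, 0]
  ],
  "twist": [
    [0, 0, 0],
    [0, 0, 0],
    [0, 0, 0],
    [0, 0, 0],
    [0, 0, 0]
  ]
}}

```text
clock: 18.2
eef_pos: [644.5, -105.1, 98.9]
tool_rot: [-179.9, 0.0, 91.0]
contact_force: [-0.5, 0.6, 0.4]
finger_gap: 0.599
```

Call:
{"method": "step_arm", "body": {
  "fingers": [0.2, 0.2],
  "offset": [
    [0, 0, 0],
    [0, 0, 0]
  ],
  "twist": [
    [0, 0, 0],
    [0, 0, 0]
  ]
}}

```text
clock: 18.4
eef_pos: [645.3, -105.2, 100.3]
tool_rot: [180.0, 0.0, 91.0]
contact_force: [-0.3, 0.1, -0.3]
finger_gap: 0.601
```

```bash
python3 - <<'E'
from h import *
p=read_camera("wrist"); cv2.imwrite("pics/w10.png",p["img"][:,:,::-1])
E
python3 plan.py 645.5 -105.2 100 91 1
```

```text
now 18.45 [ 645.27 -105.15  100.3 ] [179.97   0.    91.  ] [-0.95  1.46 -0.18] 0.599473598262839
dyaw -0.0029920155870399867 twist z per row 0.0029920155870399867
[[-0.1, 0.2, 0.3]]
```

View pics/w10.png

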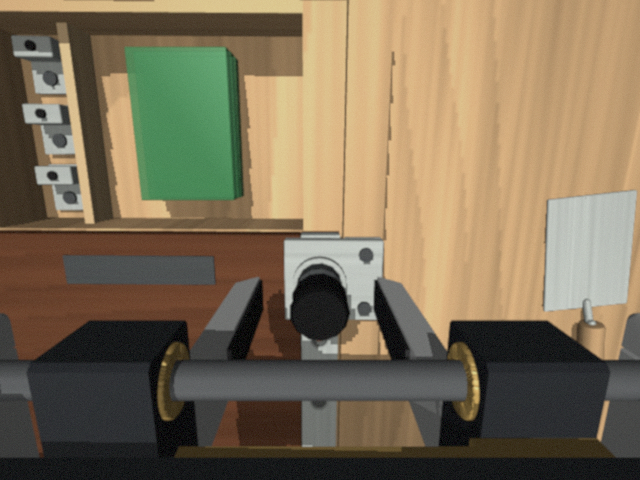

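Call:
{"method": "step_arm", "body": {
  "fingers": [-1, -1, -1, -1, -1],
  "offset": [
    [0, 0, 0],
    [0, 0, 0],
    [0, 0, 0],
    [0, 0, 0],
    [0, 0, 0]
  ],
  "twist": [
    [0, 0, 0],
    [0, 0, 0],
    [0, 0, 0],
    [0, 0, 0],
    [0, 0, 0]
  ]
}}

```text
clock: 18.95
eef_pos: [645.8, -105.1, 100.0]
tool_rot: [179.9, 0.0, 91.0]
contact_force: [5.4, -0.4, -2.3]
finger_gap: 0.283
```

Call:
{"method": "step_arm", "body": {
  "fingers": [-1, -1],
  "offset": [
    [0, 0, 0],
    [0, 0, 0]
  ],
  "twist": [
    [0, 0, 0],
    [0, 0, 0]
  ]
}}

```text
clock: 19.15
eef_pos: [645.8, -105.0, 100.0]
tool_rot: [179.9, 0.0, 91.0]
contact_force: [5.3, -0.8, -3.7]
finger_gap: 0.279
```

```bash
python3 - <<'E'
from h import *
p=read_camera("wrist"); cv2.imwrite("pics/w11.png",cv2.resize(p["img"][180:380,200:440],None,fx=3,fy=3,interpolation=cv2.INTER_CUBIC)[:,:,::-1])
p=read_camera("scene"); cv2.imwrite("pics/s11.png",cv2.resize(p["img"][220:340,300:440],None,fx=5,fy=5,interpolation=cv2.INTER_CUBIC)[:,:,::-1])
E
```

```text
(no output)
```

View pics/w11.png

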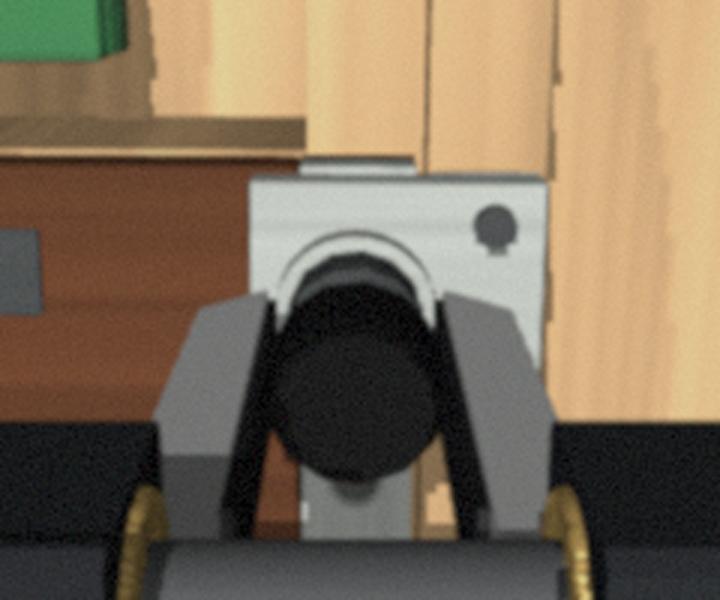

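View pics/s11.png

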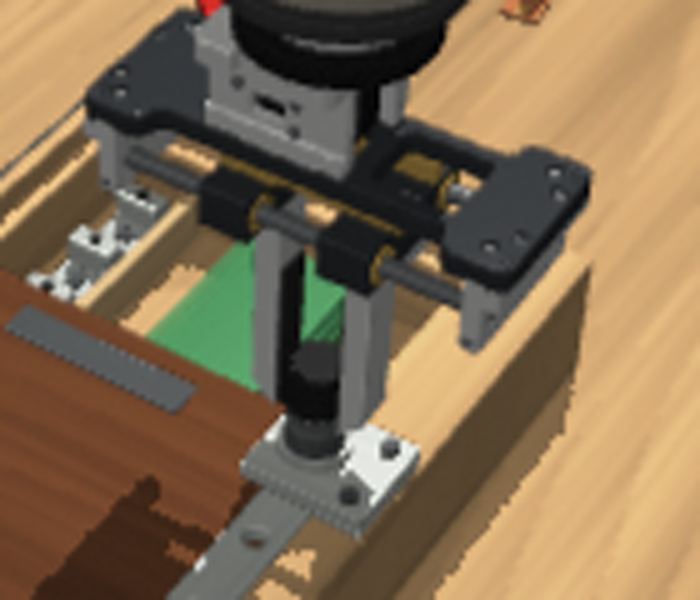

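```bash
python3 - <<'E'
from h import *
p=read_camera("wrist");o=get_obs();e=o["eef_pos"]
print(e,o["contact_force"])
print(p2w(p,[[318.3,311.7],[318.3,340.5],[318.3,274.5]],125)-e, p2w(p,[[318.3,274.5]],101)-e)
print(w2p(p,[e+[0,0,25],e+[0,14,25],e+[0,-14,25],e+[0,14,1]]))
E
```

```text
[ 645.81 -105.06  100.07] [ 5.78 -0.38 -3.6 ]
[[ -0.34   1.29  24.93]
 [ -0.09 -12.82  24.93]
 [ -0.64  18.72  24.93]] [[-0.45 10.9   0.93]]
[[319.   314.46]
 [319.57 284.83]
 [318.45 342.93]
 [319.31 268.65]]
```

Call:
{"method": "step_arm", "body": {
  "fingers": [-1, -1, -1, -1, -1],
  "offset": [
    [0, 0, -4],
    [0, 0, -4],
    [0, 0, -4],
    [0, 0, -3],
    [0, 0, 0]
  ],
  "twist": [
    [0, 0, 0],
    [0, 0, 0],
    [0, 0, 0],
    [0, 0, 0],
    [0, 0, 0]
  ]
}}

```text
clock: 19.8
eef_pos: [645.8, -105.1, 114.9]
tool_rot: [179.9, 0.0, 91.0]
contact_force: [8.2, -2.2, -10.9]
finger_gap: 0.279
```

Call:
{"method": "step_arm", "body": {
  "fingers": [-1, -1, -1],
  "offset": [
    [0, 0, -1],
    [0, 0, 0],
    [0, 0, 0]
  ],
  "twist": [
    [0, 0, 0],
    [0, 0, 0],
    [0, 0, 0]
  ]
}}

```text
clock: 20.1
eef_pos: [645.8, -105.1, 115.6]
tool_rot: [179.9, 0.0, 91.0]
contact_force: [7.7, -1.9, -10.4]
finger_gap: 0.28
```

Call:
{"method": "step_arm", "body": {
  "fingers": [-1, -1, -1],
  "offset": [
    [0, 0, -0.8],
    [0, 0, 0],
    [0, 0, 0]
  ],
  "twist": [
    [0, 0, 0],
    [0, 0, 0],
    [0, 0, 0]
  ]
}}

```text
clock: 20.4
eef_pos: [645.7, -105.1, 116.1]
tool_rot: [179.9, 0.0, 91.0]
contact_force: [9.4, -1.2, -13.7]
finger_gap: 0.282
```

```bash
python3 - <<'E'
from h import *
for n in ("top","scene","wrist"):
    p=read_camera(n); cv2.imwrite(f"pics/a_{n}.png",p["img"][:,:,::-1])
print(get_obs()["contact_force"],get_obs()["clock"])
E
```

```text
[  8.7   -1.59 -14.19] 20.55
```

View pics/a_scene.png

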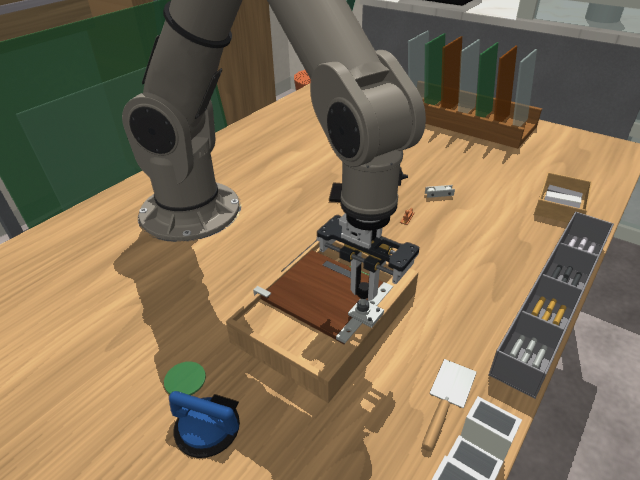

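Pin at its stop (force stepped from 10 to 14 N); the hatch is running left. Wait for it to close.

Call:
{"method": "step_arm", "body": {
  "fingers": [-1, -1, -1, -1, -1],
  "offset": [
    [0, 0, 0],
    [0, 0, 0],
    [0, 0, 0],
    [0, 0, 0],
    [0, 0, 0]
  ],
  "twist": [
    [0, 0, 0],
    [0, 0, 0],
    [0, 0, 0],
    [0, 0, 0],
    [0, 0, 0]
  ]
}}

```text
clock: 21.05
eef_pos: [645.7, -105.1, 116.1]
tool_rot: [179.9, 0.0, 91.0]
contact_force: [7.7, -1.4, -13.2]
finger_gap: 0.282
```

Call:
{"method": "step_arm", "body": {
  "fingers": [-1, -1, -1, -1, -1],
  "offset": [
    [0, 0, 0],
    [0, 0, 0],
    [0, 0, 0],
    [0, 0, 0],
    [0, 0, 0]
  ],
  "twist": [
    [0, 0, 0],
    [0, 0, 0],
    [0, 0, 0],
    [0, 0, 0],
    [0, 0, 0]
  ]
}}

```text
clock: 21.55
eef_pos: [645.8, -105.1, 116.1]
tool_rot: [179.9, 0.0, 91.0]
contact_force: [8.7, -1.2, -13.4]
finger_gap: 0.279
```

Call:
{"method": "step_arm", "body": {
  "fingers": [-1, -1, -1, -1, -1],
  "offset": [
    [0, 0, 0],
    [0, 0, 0],
    [0, 0, 0],
    [0, 0, 0],
    [0, 0, 0]
  ],
  "twist": [
    [0, 0, 0],
    [0, 0, 0],
    [0, 0, 0],
    [0, 0, 0],
    [0, 0, 0]
  ]
}}

```text
clock: 22.05
eef_pos: [645.7, -105.0, 116.1]
tool_rot: [179.9, 0.0, 91.0]
contact_force: [9.1, -0.9, -13.6]
finger_gap: 0.281
```

Call:
{"method": "step_arm", "body": {
  "fingers": [-1, -1, -1, -1, -1],
  "offset": [
    [0, 0, 0],
    [0, 0, 0],
    [0, 0, 0],
    [0, 0, 0],
    [0, 0, 0]
  ],
  "twist": [
    [0, 0, 0],
    [0, 0, 0],
    [0, 0, 0],
    [0, 0, 0],
    [0, 0, 0]
  ]
}}

```text
clock: 22.55
eef_pos: [645.7, -105.1, 116.1]
tool_rot: [179.9, 0.0, 91.0]
contact_force: [8.9, -2.2, -12.5]
finger_gap: 0.28
```

```bash
python3 - <<'E'
from h import *
for n in ("top","scene","wrist"):
    p=read_camera(n); cv2.imwrite(f"pics/b_{n}.png",p["img"][:,:,::-1])
    if n=="scene": cv2.imwrite("pics/b_sc.png",cv2.resize(p["img"][200:400,220:460],None,fx=3,fy=3,interpolation=cv2.INTER_CUBIC)[:,:,::-1])
o=get_obs();print(o["contact_force"],o["clock"],o["eef_pos"],o["finger_gap"])
E
```

```text
[ 10.02  -1.34 -13.28] 22.7 [ 645.73 -105.08  116.11] 0.28106341892576464
```

View pics/b_sc.png

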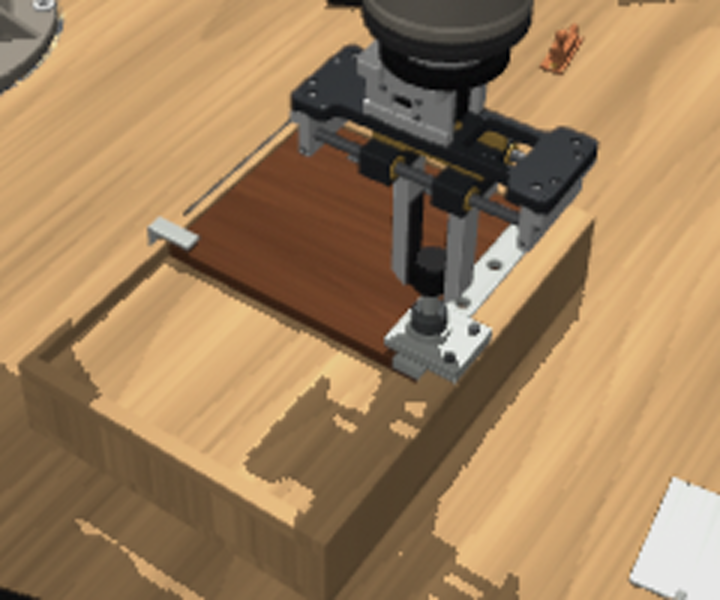

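View pics/b_top.png

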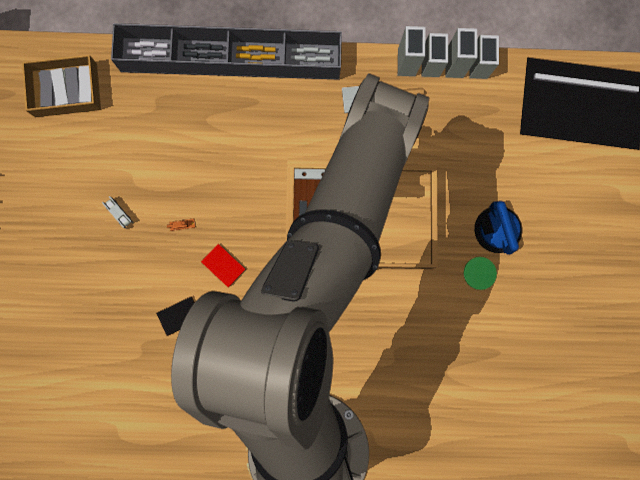

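View pics/b_wrist.png

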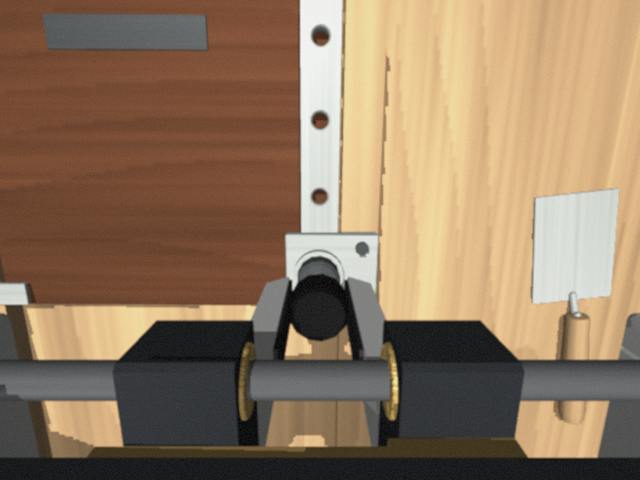

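Call:
{"method": "step_arm", "body": {
  "fingers": [-1, -1, -1, -1, -1],
  "offset": [
    [0, 0, 0],
    [0, 0, 0],
    [0, 0, 0],
    [0, 0, 0],
    [0, 0, 0]
  ],
  "twist": [
    [0, 0, 0],
    [0, 0, 0],
    [0, 0, 0],
    [0, 0, 0],
    [0, 0, 0]
  ]
}}

```text
clock: 23.2
eef_pos: [645.7, -105.1, 116.1]
tool_rot: [179.9, 0.0, 91.0]
contact_force: [8.8, -1.8, -13.4]
finger_gap: 0.28
```

```bash
python3 - <<'E'
from h import *
p=read_camera("wrist"); b=cv2.imread("pics/b_wrist.png")[:,:,::-1]
d=cv2.absdiff(p["img"],b)[0:270]; print(d.mean(),d.max())
w=p2w(p,[[319.5,196],[320,119.5],[320.5,35],[100,304]],70); print(w)
cv2.imwrite("pics/c_wrist.png",p["img"][:,:,::-1])
o=get_obs();print(o["contact_force"],o["clock"],o["eef_pos"],o["finger_gap"])
E
```

```text
2.1032310956790123 22
[[ 645.48  -59.86   70.  ]
 [ 644.96  -16.03   70.  ]
 [ 644.42   27.87   70.  ]
 [ 504.64 -131.98   70.  ]]
[  9.62  -0.8  -13.87] 23.25 [ 645.72 -105.05  116.11] 0.2793597758766761
```

```bash
python3 -c "
from workcell import *
print(close_job()); print(get_obs()['contact_force'])"
```

```text
the job is handed in; nothing more can be done
None
the job is handed in; nothing more can be done
```

The two loose green samples are stacked on the tray sample, the hatch is shut over the pile, and the arm is still holding the pin's knob fully up. I handed the job in at about 23 s of the 61 s allowed; no verdict is reported.

- **Pile:** After the last release, the top sample measured at x 559.7, y −19.7 mm, turned 0.95°. The one below had measured 560.1, −20.0 mm and 0.98°. The edges looked flush in the wrist picture. The hatch now hides the pile, so I did not look at it again after the hatch closed.
- **Pin:** The tool rose 16.1 mm with the knob. The downward pull went from about 10 N to 13–14 N over the last half millimetre, which fits the pin reaching its stop. It held steady at that until hand-in.
- **Hatch:** The fourth hole in its bar works out at y −104 mm, against the pin axis at −105 mm, so it is fully shut. Two pictures half a second apart showed no movement.
- **Other hardware:** I touched none of it, and in the last top picture everything I could see looked unmoved. The sash stops are under the closed hatch, so I could not see those.

Three readings disagreed slightly:
- **Knob width:** The finger opening on the knob read about 26 mm against its stated 28 mm. The wrist picture showed the knob properly between the fingers, within about 1.5 mm of their centre.
- **Cameras:** On the samples, the top and wrist cameras differed by 1 to 2 mm. On the knob, they differed by about 6 mm in x. I used the wrist camera throughout.
- **Sideways force:** A steady sideways force of about 9 N stayed on the gripped knob.

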